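# Deburr sawn spacing blocks in the filing jig

### The arm

A 7-joint arm with a two-finger parallel gripper is mounted at the origin on the work surface. World frame = base frame: x ahead of the robot, y to its left, z up, the work surface at z = 0. Lengths are in m, angles in rad, forces in N, time in s.
With the tool pointing down it reaches from about 0.425 to 0.875 m from the base axis. Payload 9.9 kg.
Tool frame: the origin (TCP) lies between the finger pads; the fingertips stand 25 mm ahead of it and the grasp point (between the pads) lies 6 mm ahead of it; z points along the fingers, y is the line along which they close (so a half turn about z gives the same grasp; the last joint's range is limited). The gripper opens to 85 mm and grips with 20 to 120 N. Pads are 22 mm wide; open, the fingers measure 114 mm over their backs; the gripper's body (76 mm by 85 mm) begins 54 mm behind the grasp point. The pads swing forward as they close: fully open they stand 13 mm farther back than shut.
Start: joints at [1.225, 0.576, 0.025, 1.437, -0.015, 1.129, -0.057], TCP at [0.175, -0.652, 0.256] pointing down, gripper open.
Joint ranges: [-2.76, 2.76], [-0.34, 2.15], [-1.52, 1.57], [0.19, 2.46], [-1.09, 4.23], [0.17, 1.99], [-2.82, 2.82]. Speed limits (rad/s): [2.22, 2.22, 3.01, 3.01, 3.14, 3.14, 3.14].

### API

Orientations are given as a unit quaternion [w, x, y, z].
In Python, from rig import * gives the robot as it stands. The module is installed in compiled form; this text tells all that it offers.
- The arm moves only by the tool send_rows, never from a script. Its arguments are lists of equal length, an entry for each row: "travel": the shift along the tool's x, y, z normalised to -1 to 1, where 1 is 120 mm, a list of three; "rot": the turn, a rotation vector about the tool's x, y, z normalised to -1 to 1, where 1 is pi/4 rad, a list of three; "claw": the opening, from -1 (shut) to 1 (fully open), so that 0 is half open. A call has 1 to 12 rows; each row is the pose to reach, as a shift and turn from the pose commanded when the call began, along the tool's axes at that moment; what a row does not reach only later rows make up. A row lasts 1/8 s, in which the tool goes at most 62.5 mm and 10.7 degrees, less where a joint would pass 70% of its speed; a pose out of reach is approached as far as the arm can. A call with a number of a shift or a turn outside -1 to 1 is refused whole. A call with a gripper value outside its range is refused whole. The fingers move at their own pace and stop on an object; "newtons" is the grip in N (left out, the last holds). Time passes only in rows, so rows that repeat a pose let the fingers close. It gives the time, the measured TCP pose, the force, the opening and the grip force at its end, in the units of the state.
- observe(): the state, without advancing time (a new reading comes with each control period).
- read_camera(name): name is "scene" or "top" or "wrist"; returns a dict with "image" (420x560x3 uint8, blue, green, red), "camera_matrix" (3x3 intrinsics, pixels), "R" (3x3) and "t" (3): a world point X has camera coordinates R X + t. Camera axes: x right, y down, z forward; pixel columns grow to the right and rows downward; lengths in m; the calibration is good to about 2 mm. The wrist camera is an equidistant fisheye: a pixel r from the principal point sees the ray r / f radians off the axis. A picture is of the moment at which its call begins. There is no depth.
- sign_off(): hands the job in; it is judged then, once.
Trained networks look in the newest picture that a camera, given by its name, has taken for a name from the list of things; names that differ only in an ending like _2 or _b are one class to them, and where a whole thing is asked for, a point or a joint stands for the part that bears it (a point fixed in the world has none). Each returns a list of dicts, best first, with "p" (0 to 1); they miss things now and then, are a little off and sometimes report something else, mostly with a low value. They report only what shows in the picture. A call takes as long as a camera call. They do not tell look-alikes from the thing itself.
- recognise(camera, label): "uv" ([column, row] in pixels, amid what is visible of it).
- landmark_of(camera, label): "uv" ([column, row] in pixels: a listed point, or the origin of a listed thing).
The state is a dict: "time_s": time; "joint_pos": joint angles; "joint_velocities": joint speeds; "joint_torque": joint torques, N m; "ee_pos": TCP position; "orientation": TCP orientation; "contact_force": force on the tool from outside, world axes, zero at the start; "torque": the same for the moment, N m; "finger_gap": finger opening in m; "gripper_force": force on a finger pad.
Only numpy, scipy, OpenCV 4.12 (cv2) and the standard library are available. Lean on these libraries where they do the work, as an engineer would, in place of code of your own. Each camera call takes 0.05 s, during which the arm holds its last target. There are 200 camera calls.

### The job

Deburr the freshly sawn metal spacing blocks: stand every one of them on end in the channel of the filing jig, one behind the other from the end stop, then give their upturned ends three full strokes of the file, forward towards the stop only and tip first, lifting it clear on each return. Then hold the felt pad level and press it squarely down on the middle of the plunger can's dish until it bottoms out, and press the pad flat onto the filed ends to clean them. Finally unload the blocks into the empty red bin, leave file and pad lying on their own mats, and leave the other things on the bench where they are.

Things in the scene. Friction and masses are not known exactly. Their poses are not given: they have to be found in the camera images.
- block1_mid (a point): Centre of spacing block 1: bare grey metal block 18 (its x) x 24 (its y) x 60 mm (its z, up), about 120 g, standing on end on the bench to the right; both ends are alike. Two to four of the four blocks are present. Grip it across the 18 mm (its x).
- block2_mid (a point): Centre of spacing block 2: bare grey metal block 18 (its x) x 24 (its y) x 60 mm (its z, up), about 120 g, standing on end on the bench to the right; both ends are alike. Two to four of the four blocks are present. Grip it across the 18 mm (its x).
- block3_mid (a point): Centre of spacing block 3: bare grey metal block 18 (its x) x 24 (its y) x 60 mm (its z, up), about 120 g, standing on end on the bench to the right; both ends are alike. Two to four of the four blocks are present. Grip it across the 18 mm (its x).
- block4_mid (a point): Centre of spacing block 4: bare grey metal block 18 (its x) x 24 (its y) x 60 mm (its z, up), about 120 g, standing on end on the bench to the right; both ends are alike. Two to four of the four blocks are present. Grip it across the 18 mm (its x).
- jig_mid (a point): Middle of the channel floor of the fixed filing jig (dark steel base), 12 mm above the bench. The channel runs along this frame's y, 23 mm wide between aluminium cheeks 14 mm thick whose tops are 26 mm above this floor and which reach from y = -82 to +48 mm; open at the -y end, end stop at +y. Blocks stand in it with their 24 mm along y, ends 60 mm above the floor.
- stop_face (a point): Foot of the face of the jig's brass end stop, on the channel floor, at y = +36 mm from jig_mid; the stop is 20 mm wide, 50 mm above the floor (10 mm under the blocks' ends). Forward for the file is +y, towards the stop. Nothing clamps the blocks: a forward stroke holds them against the stop, a file dragged back pulls them over.
- file_grip (a point): Centre of the wooden grip bar of the file in its holder (24 mm wide along its x, 116 mm long along its y, 26 mm high), 47 mm above the file's underside and over its middle. Loose, 0.32 kg, lies face down on its cork mat. Clear space of 20 mm between the bar and the blade at its middle (two posts under the bar at y = +-42 mm).
- file_face (a point): Middle of the file's flat underside, the cutting face (34 mm wide along its x, 200 mm long along its y; the blade is 6 mm thick).
- file_tip (a point): The file's tip end with the red band, on the underside, 100 mm along its y from the middle of the face; the tip goes forward.
- file_mat_mid (a point): Top centre of the file's cork mat, fixed, 100 (x) x 270 (y) x 3 mm.
- pad_grip (a point): Centre of the dark wooden grip of the wiping pad (24 mm wide along its x, 64 mm long along its y, 30 mm high), 49 mm above the felt. Loose, 0.16 kg.
- pad_face (a point): Centre of the underside of the pad: a flat round blue felt face, 86 mm across, under a wooden disc (felt and disc 22 mm high together).
- pad_mat_mid (a point): Top centre of the pad's black rubber mat, fixed, 120 x 120 x 3 mm.
- plunger (a joint): How far the dish of the red plunger can is pressed down: 0 at rest, bottoms out at 0.016 m; sprung, about 3 N to start and 11 N at the bottom, and it comes back up when let go.
- dish_top (a point): Centre of the top of the can's flat steel dish (94 mm across, moves with it), 130 mm above the bench at rest. The fixed red can under it is 110 mm across.
- bin_in (a point): Centre of the inner floor, 4 mm above the bench, of the empty red bin for finished blocks, to the left: fixed, outside 130 (x) x 200 (y) x 40 mm high, walls 4 mm.
- ink_tin: Bystander: ink tin, 72 mm across, 55 mm high; origin under its centre.
- stick: Bystander: steel composing stick 50 x 210 x 18 mm; origin under its centre.
- quoin_key: Bystander: small T-shaped steel quoin key, 75 mm; origin under its cross bar.
- wood_type: Bystander: dark wood type block 55 x 40 x 23 mm; origin under its centre.
- reglet: Bystander: dark wooden reglet 200 x 22 x 16 mm; origin under its centre.
- brush: Bystander: brush lying on the bench; origin under its middle.
Not all that is in view belongs to the job. What is shaped like the part that bears block4_mid but orange, turquoise or yellow is not meant.

How it is judged:
On the way, in this order (a step that is already met when the one before it is completed fails the run):
1. stroke 1 begins: all blocks stand in the channel, the first within 10 mm of the stop; the file, tip towards the stop, lies flat on their ends, its middle 25 mm or more short of jig_mid (x of block1_mid in the frame of jig_mid between -0.006 and 0.006 m and y of block1_mid in the frame of jig_mid between -0.07 and 0.03 m and z of block1_mid in the frame of jig_mid between 0.024 and 0.036 m and angle between each of block1_mid, block2_mid, block3_mid, block4_mid, file_face's own z axis and vertical below 0.12 rad and x of block2_mid in the frame of jig_mid between -0.006 and 0.006 m and y of block2_mid in the frame of jig_mid between -0.07 and 0.03 m and z of block2_mid in the frame of jig_mid between 0.024 and 0.036 m and x of block3_mid in the frame of jig_mid between -0.006 and 0.006 m and y of block3_mid in the frame of jig_mid between -0.07 and 0.03 m and z of block3_mid in the frame of jig_mid between 0.024 and 0.036 m and x of block4_mid in the frame of jig_mid between -0.006 and 0.006 m and y of block4_mid in the frame of jig_mid between -0.07 and 0.03 m and z of block4_mid in the frame of jig_mid between 0.024 and 0.036 m and (contact force between file and block1 above 1 N or contact force between file and block2 above 1 N or contact force between file and block3 above 1 N or contact force between file and block4 above 1 N) and y of any of block1_mid, block2_mid, block3_mid, block4_mid in the frame of jig_mid above 0.014 m and y of file_face in the frame of jig_mid below -0.025 m and y of file_tip in the frame of jig_mid above 0 m and angle between the y axis of file_face and the y axis of jig_mid, either way round below 0.2 rad).
2. stroke 1 ends: file still flat on the ends, its middle 25 mm or more past jig_mid towards the stop ((contact force between file and block1 above 1 N or contact force between file and block2 above 1 N or contact force between file and block3 above 1 N or contact force between file and block4 above 1 N) and y of file_face in the frame of jig_mid above 0.025 m and angle between file_face's own z axis and vertical below 0.12 rad and angle between the y axis of file_face and the y axis of jig_mid, either way round below 0.2 rad).
3. after stroke 1 the file is lifted 6 mm or more off the ends before it is brought back past jig_mid (z of file_face in the frame of jig_mid above 0.066 m and y of file_face in the frame of jig_mid above 0 m).
4. stroke 2 begins: all blocks stand in the channel, the first within 10 mm of the stop; the file, tip towards the stop, lies flat on their ends, its middle 25 mm or more short of jig_mid (all of step 1).
5. stroke 2 ends: file still flat on the ends, its middle 25 mm or more past jig_mid towards the stop (all of step 2).
6. after stroke 2 the file is lifted 6 mm or more off the ends before it is brought back past jig_mid (all of step 3).
7. stroke 3 begins: all blocks stand in the channel, the first within 10 mm of the stop; the file, tip towards the stop, lies flat on their ends, its middle 25 mm or more short of jig_mid (all of step 4).
8. stroke 3 ends: file still flat on the ends, its middle 25 mm or more past jig_mid towards the stop (all of step 5).
9. the felt pad, held level and centred within 12 mm, has pressed the can's dish down to its stop (value of joint plunger above 0.0145 m and contact force between pad and plunger above 4 N and angle between pad_face's own z axis and vertical below 0.12 rad and horizontal distance between pad_face and dish_top below 0.012 m), for 0.2 s.
10. the pad's felt is pressed flat on the filed ends of the blocks in the jig (x of block1_mid in the frame of jig_mid between -0.006 and 0.006 m and y of block1_mid in the frame of jig_mid between -0.07 and 0.03 m and z of block1_mid in the frame of jig_mid between 0.024 and 0.036 m and angle between each of block1_mid, block2_mid, block3_mid, block4_mid's own z axis and vertical below 0.12 rad and x of block2_mid in the frame of jig_mid between -0.006 and 0.006 m and y of block2_mid in the frame of jig_mid between -0.07 and 0.03 m and z of block2_mid in the frame of jig_mid between 0.024 and 0.036 m and x of block3_mid in the frame of jig_mid between -0.006 and 0.006 m and y of block3_mid in the frame of jig_mid between -0.07 and 0.03 m and z of block3_mid in the frame of jig_mid between 0.024 and 0.036 m and x of block4_mid in the frame of jig_mid between -0.006 and 0.006 m and y of block4_mid in the frame of jig_mid between -0.07 and 0.03 m and z of block4_mid in the frame of jig_mid between 0.024 and 0.036 m and (contact force between pad and block1 above 1 N or contact force between pad and block2 above 1 N or contact force between pad and block3 above 1 N or contact force between pad and block4 above 1 N) and angle between pad_face's own z axis and vertical below 0.15 rad and z of pad_face in the frame of jig_mid above 0.05 m), for 0.1 s.
At the end, for the whole second after the job is handed in: Every block present is at rest inside the red bin, standing or lying; the file lies at rest face down on its cork mat (the middle of its face within 45 mm across and 60 mm along of the mat's centre) and the pad felt down on its rubber mat (within 50 mm each way) (x of block1_mid in the frame of bin_in between -0.061 and 0.061 m and y of block1_mid in the frame of bin_in between -0.096 and 0.096 m and z of each of block1_mid, block2_mid, block3_mid, block4_mid in the frame of bin_in below 0.04 m and linear speed of each of block1, block2, block3, block4, file, pad below 0.03 m/s and x of block2_mid in the frame of bin_in between -0.061 and 0.061 m and y of block2_mid in the frame of bin_in between -0.096 and 0.096 m and x of block3_mid in the frame of bin_in between -0.061 and 0.061 m and y of block3_mid in the frame of bin_in between -0.096 and 0.096 m and x of block4_mid in the frame of bin_in between -0.061 and 0.061 m and y of block4_mid in the frame of bin_in between -0.096 and 0.096 m and x of file_face in the frame of file_mat_mid between -0.045 and 0.045 m and y of file_face in the frame of file_mat_mid between -0.06 and 0.06 m and z of file_face in the frame of file_mat_mid below 0.006 m and angle between each of file_face, pad_face's own z axis and vertical below 0.12 rad and x of pad_face in the frame of pad_mat_mid between -0.05 and 0.05 m and y of pad_face in the frame of pad_mat_mid between -0.05 and 0.05 m and z of pad_face in the frame of pad_mat_mid below 0.006 m); the robot touches nothing.
It fails at once if a bystander (ink tin, composing stick, quoin key, wood type block, black reglet, brush) is moved more than 30 mm (distance of any of ink_tin, stick, quoin_key, wood_type, reglet, brush from where it was at the start of the episode above 0.03 m).
It fails at once if the file bears on a block that is tipped more than 0.3 rad (as when it is dragged backwards and pulls them over) ((contact force between file and block1 above 0.5 N and angle between block1_mid's own z axis and vertical above 0.3 rad) or (contact force between file and block2 above 0.5 N and angle between block2_mid's own z axis and vertical above 0.3 rad) or (contact force between file and block3 above 0.5 N and angle between block3_mid's own z axis and vertical above 0.3 rad) or (contact force between file and block4 above 0.5 N and angle between block4_mid's own z axis and vertical above 0.3 rad)).
Of block1, block2, block3, block4 only 2 to 4 are there at a start; the rules pass over those that are not, and their reading is None.
At some moment in a run one of file, pad may be knocked a few centimetres aside while the robot is not near it.
It also fails if it takes over 210 s, if anything falls off the work surface, if the arm or the gripper's body presses on something with over 40 N, if the wrist force passes 120 N, or if a joint passes its speed limit or range.

## Working session

There is one attempt and no reset: what is moved stays moved. The work goes in short steps, Python scripts to look and compute and a tool call to move; the robot and the scene stay as the last step left them, time stands still between calls to the robot, and variables do not carry over. Pictures are saved under pics/ and viewed, at most 14 in all, crops included, and the job is handed in when it is done.

Besides the shell and the picture viewer there is one more tool, called after "Emit:" as a command line: name --argument value ..., lists and objects as JSON in quotes. send_rows: Moves the arm, as the interface text tells. Its arguments: {"type":"object","properties":{"travel":{"type":"array","items":{"type":"array","items":{"type":"number","minimum":-1,"maximum":1}}},"rot":{"type":"array","items":{"type":"array","items":{"type":"number","minimum":-1,"maximum":1}}},"claw":{"type":"array","items":{"type":"number"}},"newtons":{"type":"number"}},"required":["travel","rot","claw"]}

```bash
mkdir -p pics && ls && cat > h.py <<'E'
from rig import *
import numpy as np, cv2
from scipy.spatial.transform import Rotation as Rn
def ray(c,uv):
    K=c["camera_matrix"];R=np.array(c["R"]);t=np.array(c["t"])
    d=np.linalg.inv(K)@np.array([uv[0],uv[1],1.]);return -R.T@t,R.T@d
def at(c,uv,z):
    o,d=ray(c,uv);return o+d*(z-o[2])/d[2]
def st():
    s=observe();q=s["orientation"];return s,np.array(s["ee_pos"]),Rn.from_quat([q[1],q[2],q[3],q[0]])
E
python3 - <<'E'
from h import *
s,p,R=st();print(s["time_s"],p,R.as_matrix().round(3))
for n in("scene","top"):
    c=read_camera(n);cv2.imwrite(f"pics/{n}0.png",c["image"]);print(n,np.round(c["t"],3).tolist(),np.round(c["R"],3).tolist(),c["camera_matrix"][0][0])
Z={"block1_mid":.03,"jig_mid":.012,"stop_face":.012,"file_grip":.05,"file_face":.003,"file_tip":.003,"file_mat_mid":.003,"pad_grip":.052,"pad_face":.003,"pad_mat_mid":.003,"dish_top":.13,"bin_in":.004,"ink_tin":0,"stick":0,"quoin_key":0,"wood_type":0,"reglet":0,"brush":0}
for k,z in Z.items():
    r=landmark_of("top",k)[:6]
    print(k,[(round(e["p"],2),np.round(e["uv"],1).tolist(),at(c,e["uv"],z)[:2].round(4).tolist()) for e in r if e["p"]>.2])
E
```

```text
pics
0.0 [ 0.17462964 -0.65160818  0.25544115] [[ 0.966  0.259 -0.   ]
 [ 0.259 -0.966  0.002]
 [-0.    -0.002 -1.   ]]
scene [-0.453, -0.172, 1.658] [[0.773, 0.634, -0.02], [0.435, -0.553, -0.711], [-0.462, 0.54, -0.703]] 459.2225013212787
top [0.025, 0.616, 1.632] [[0.012, -1.0, -0.005], [-0.995, -0.011, -0.101], [0.101, 0.006, -0.995]] 502.00499710152934
block1_mid [(0.65, [391.4, 234.8], [0.5295, -0.3345])]
jig_mid [(0.58, [301.5, 216.4], [0.5885, -0.0387]), (0.3, [365.3, 266.5], [0.4245, -0.251])]
stop_face [(0.74, [287.3, 218.8], [0.5799, 0.0088]), (0.43, [354.0, 199.3], [0.648, -0.2143]), (0.29, [203.5, 201.2], [0.636, 0.2907])]
file_grip [(0.95, [286.6, 259.4], [0.4449, 0.01]), (0.54, [312.4, 164.9], [0.7563, -0.072])]
file_face [(0.97, [287.3, 257.4], [0.4515, 0.0073])]
file_tip [(0.87, [256.2, 260.8], [0.439, 0.1109])]
file_mat_mid [(0.64, [289.6, 259.4], [0.445, -0.0004])]
pad_grip [(0.84, [356.7, 199.2], [0.6437, -0.2175])]
pad_face [(0.8, [351.0, 200.0], [0.6466, -0.2054])]
pad_mat_mid [(0.61, [350.2, 196.7], [0.6578, -0.2028])]
dish_top [(0.86, [204.7, 202.6], [0.6183, 0.2679])]
bin_in [(0.7, [195.0, 256.0], [0.4525, 0.3154])]
ink_tin [(0.85, [312.9, 165.6], [0.7634, -0.0766])]
stick [(0.9, [250.1, 162.9], [0.7704, 0.1374]), (0.57, [310.3, 164.6], [0.7667, -0.0677])]
quoin_key [(0.55, [285.1, 185.6], [0.6936, 0.0173])]
wood_type [(0.7, [154.0, 256.5], [0.4493, 0.4533])]
reglet [(0.95, [428.6, 259.9], [0.4487, -0.464]), (0.61, [366.2, 233.9], [0.533, -0.2565]), (0.4, [287.4, 219.8], [0.5775, 0.0083])]
brush [(0.64, [151.7, 201.3], [0.635, 0.468])]
```

```bash
python3 - <<'E'
import cv2
a=cv2.imread("pics/top0.png");a=a[130:300,130:460]
cv2.imwrite("pics/top0c.png",cv2.resize(a,None,fx=2.4,fy=2.4,interpolation=cv2.INTER_CUBIC))
E
```

```text
(no output)
```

View pics/top0c.png

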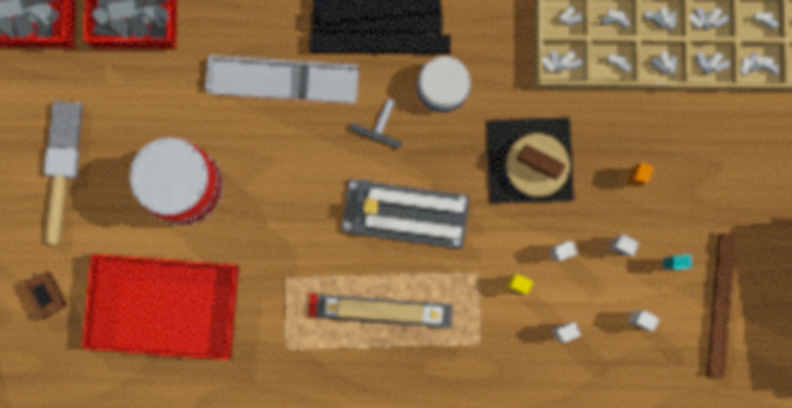

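View pics/scene0.png

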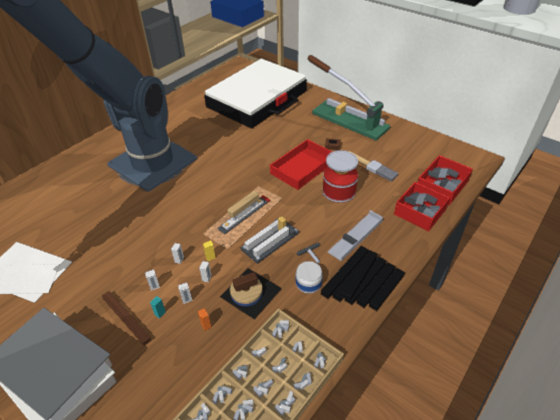

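The top view shows four grey blocks at crop positions (565,250), (626,245), (567,332) and (645,320), plus yellow, turquoise and orange decoys. The jig is at (405,213) with its brass stop on the left (+y), and the file's red tip also points left. The scene view agrees.

```bash
cat >> h.py <<'E'
import json
def mk(th): # tool down, tool x at angle th (deg)
    a=np.radians(th);c,s=np.cos(a),np.sin(a)
    return Rn.from_matrix([[c,s,0],[s,-c,0],[0,0,-1]])
def plan(wps,p=None,R=None,step=.05):
    """wps: (x,y,z,theta). prints calls: end travel / rot (norm) and rows"""
    if p is None: _,p,R=st()
    for w in wps:
        tp=np.array(w[:3]);tR=mk(w[3]);n=1
        while True:
            d=R.inv().apply(tp-p);rv=(R.inv()*tR).as_rotvec()
            if max(abs(d).max()/.12,abs(rv).max()/(np.pi/4))/n<=.99:break
            n+=1
        for i in range(n):
            k=n-i;d=R.inv().apply(tp-p)/k;rv=(R.inv()*tR).as_rotvec()/k
            tv=np.round(d/.12,3);rr=np.round(rv/(np.pi/4),3)
            rows=max(1,int(np.ceil(max(np.linalg.norm(d)/step,np.degrees(np.linalg.norm(rv))/10))))
            print("T",tv.tolist(),"R",rr.tolist(),"rows",rows)
            p=p+R.apply(tv*.12);R=R*Rn.from_rotvec(rr*np.pi/4)
        print("  ->",p.round(4),np.degrees(np.arctan2(R.as_matrix()[1,0],R.as_matrix()[0,0])).round(2))
E
python3 - <<'E'
from h import *
plan([(.50,-.30,.30,84)])
E
```

```text
T [0.844, -0.533, -0.091] R [0.0, -0.0, -0.383] rows 3
T [0.965, -0.259, -0.091] R [0.0, -0.0, -0.383] rows 3
T [0.998, 0.039, -0.091] R [0.0, -0.0, -0.384] rows 3
T [0.941, 0.333, -0.091] R [0.0, -0.0, -0.383] rows 3
  -> [ 0.5 -0.3  0.3] 83.98
```

Emit:
send_rows --travel '[[0.28,-0.178,-0.03],[0.56,-0.355,-0.06],[0.844,-0.533,-0.091]]' --rot '[[0,0,-0.13],[0,0,-0.26],[0,0,-0.383]]' --claw '[0,0,0]' --newtons 60

```text
time_s: 1.38
ee_pos: [0.2567, -0.5631, 0.2673]
orientation: [0.0, 0.96, 0.279, 0.0]
contact_force: [0.6, 0.4, 0.1]
finger_gap: 0.0427
gripper_force: 0.0
```

Emit:
send_rows --travel '[[0.32,-0.086,-0.03],[0.64,-0.173,-0.06],[0.965,-0.259,-0.091]]' --rot '[[0,0,-0.13],[0,0,-0.26],[0,0,-0.383]]' --claw '[0,0,0]'

```text
time_s: 1.75
ee_pos: [0.3381, -0.475, 0.2784]
orientation: [0.0, 0.908, 0.42, -0.0]
contact_force: [1.2, -1.3, -0.6]
finger_gap: 0.0426
gripper_force: 0.0
```

Emit:
send_rows --travel '[[0.33,0.013,-0.03],[0.66,0.026,-0.06],[0.998,0.039,-0.091]]' --rot '[[0,0,-0.13],[0,0,-0.26],[0,0,-0.384]]' --claw '[0,0,0]'

```text
time_s: 2.12
ee_pos: [0.4195, -0.3871, 0.2894]
orientation: [0.0, 0.834, 0.551, -0.0]
contact_force: [0.5, -1.3, -0.1]
finger_gap: 0.0427
gripper_force: 0.0
```

Emit:
send_rows --travel '[[0.31,0.11,-0.03],[0.63,0.222,-0.06],[0.941,0.333,-0.091],[0.941,0.333,-0.091],[0.941,0.333,-0.091]]' --rot '[[0,0,-0.13],[0,0,-0.26],[0,0,-0.383],[0,0,-0.383],[0,0,-0.383]]' --claw '[0,0,0,0,0]'

```text
time_s: 2.75
ee_pos: [0.4996, -0.3005, 0.2999]
orientation: [0.0, 0.744, 0.669, -0.0]
contact_force: [0.1, 0.5, -0.4]
finger_gap: 0.0426
gripper_force: 0.0
```

```bash
cat >> h.py <<'E'
def wray(c,uv):
    K=c["camera_matrix"];R=np.array(c["R"]);t=np.array(c["t"])
    x=(uv[0]-K[0][2])/K[0][0];y=(uv[1]-K[1][2])/K[1][1];r=np.hypot(x,y)+1e-12
    d=np.array([x/r*np.sin(r),y/r*np.sin(r),np.cos(r)]);return -R.T@t,R.T@d
def wat(c,uv,z):
    o,d=wray(c,uv);return o+d*(z-o[2])/d[2]
def wproj(c,X):
    K=c["camera_matrix"];q=np.array(c["R"])@np.array(X)+np.array(c["t"])
    r=np.arctan2(np.hypot(q[0],q[1]),q[2]);n=np.hypot(q[0],q[1])+1e-12
    return np.array([K[0][2]+K[0][0]*r*q[0]/n,K[1][2]+K[1][1]*r*q[1]/n])
def ortho(c,x0,x1,y0,y1,z,mm=1.0):
    """rectified view of plane z: columns = -y (left=+y), rows = -x ; mm per px"""
    xs=np.arange(x1,x0,-mm/1000);ys=np.arange(y1,y0,-mm/1000)
    X,Y=np.meshgrid(xs,ys,indexing="ij")
    P=np.stack([X,Y,np.full_like(X,z)],-1)@np.array(c["R"]).T+np.array(c["t"])
    n=np.hypot(P[...,0],P[...,1])+1e-12;r=np.arctan2(n,P[...,2]);K=c["camera_matrix"]
    u=(K[0][2]+K[0][0]*r*P[...,0]/n).astype(np.float32);v=(K[1][2]+K[1][1]*r*P[...,1]/n).astype(np.float32)
    return cv2.remap(c["image"],u,v,cv2.INTER_LINEAR)
E
python3 - <<'E'
from h import *
s,p,R=st();print(s["time_s"],p,R.as_matrix().round(3).tolist(),s["joint_pos"],s["finger_gap"])
c=read_camera("wrist");print(np.round(c["t"],3),np.round(c["R"],3).tolist(),c["camera_matrix"][0][0], -np.array(c["R"]).T@c["t"])
a=np.vstack([ortho(c,.38,.66,-.5,-.1,.06,.7)]);cv2.imwrite("pics/w1.png",a)
import pickle;pickle.dump(c,open("w1.pkl","wb"))
for e in landmark_of("wrist","block1_mid"):print(round(e["p"],2),np.round(e["uv"]),wat(c,e["uv"],.03).round(4))
E
```

```text
2.75 [ 0.49961686 -0.30050292  0.29988937] [[0.106, 0.994, -0.0], [0.994, -0.106, -0.0], [-0.0, -0.0, -1.0]] [ 0.69828245  0.41597875 -0.35564346  1.61369423  0.15611251  1.14024677
  0.19915679] 0.04259850468663369
[-0.529 -0.287  0.342] [[0.994, -0.108, 0.0], [-0.102, -0.939, 0.328], [-0.035, -0.327, -0.945]] 325.19226210127806 [ 0.50889441 -0.21528504  0.41724904]
0.79 [311. 182.] [ 0.5385 -0.3242  0.03  ]
```

View pics/w1.png

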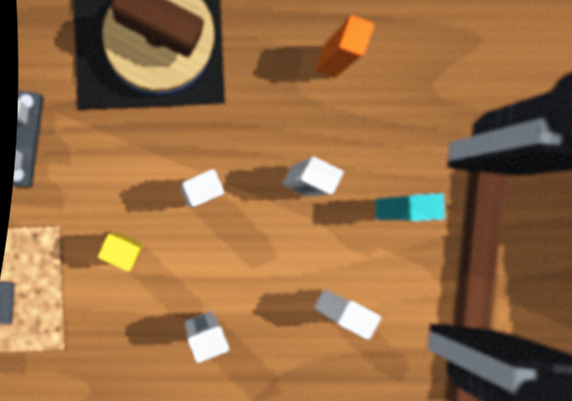

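The rectified wrist view at z=60 mm shows the four white block tops near (203,187), (322,177), (207,343) and (361,320). Next I measure them by segmentation, and take a view towards the jig.

```bash
cat >> h.py <<'E'
def rects(img,mask,x1,y1,mm,amin=200):
    m=cv2.morphologyEx(mask.astype(np.uint8),cv2.MORPH_OPEN,np.ones((3,3)))
    out=[]
    for k in cv2.findContours(m,cv2.RETR_EXTERNAL,cv2.CHAIN_APPROX_NONE)[0]:
        if cv2.contourArea(k)<amin:continue
        (u,v),_,_=cv2.minAreaRect(k);b=cv2.boxPoints(cv2.minAreaRect(k))
        e=[b[1]-b[0],b[2]-b[1]];L=[np.linalg.norm(q) for q in e];l=e[int(np.argmax(L))]
        # world dir of long side: dx=-dv, dy=-du
        th=np.degrees(np.arctan2(-l[0],-l[1]))%180
        out.append((round(x1-(v+.5)*mm/1000,4),round(y1-(u+.5)*mm/1000,4),round(th,1),round(max(L)*mm,1),round(min(L)*mm,1)))
    return out
E
python3 - <<'E'
from h import *
import pickle;c=pickle.load(open("w1.pkl","rb"))
a=ortho(c,.38,.66,-.5,-.1,.06,.5);h=cv2.cvtColor(a,cv2.COLOR_BGR2HSV)
for v in (195,210,222):print(v,rects(a,(h[...,1]<50)&(h[...,2]>v),.66,-.1,.5,300))
plan([(.51,-.13,.30,84)])
E
```

```text
195 [(0.419, -0.246, np.float32(111.3), np.float32(25.2), np.float32(19.1)), (0.4359, -0.3516, np.float32(62.2), np.float32(25.4), np.float32(19.2)), (0.5285, -0.2424, np.float32(113.2), np.float32(24.9), np.float32(19.2)), (0.5374, -0.3255, np.float32(64.2), np.float32(25.2), np.float32(18.6))]
210 [(0.4189, -0.2459, np.float32(111.8), np.float32(25.1), np.float32(18.7)), (0.4359, -0.3518, np.float32(62.2), np.float32(25.2), np.float32(19.0)), (0.5286, -0.2425, np.float32(113.2), np.float32(24.7), np.float32(19.1)), (0.5374, -0.3257, np.float32(64.3), np.float32(25.0), np.float32(18.3))]
222 [(0.4188, -0.2459, np.float32(111.3), np.float32(24.4), np.float32(18.4)), (0.436, -0.352, np.float32(61.9), np.float32(24.6), np.float32(18.6)), (0.5288, -0.2424, np.float32(112.8), np.float32(24.5), np.float32(18.8)), (0.5373, -0.3258, np.float32(63.4), np.float32(24.6), np.float32(18.1))]
T [0.714, -0.031, -0.001] R [-0.0, 0.0, -0.002] rows 2
T [0.714, -0.031, -0.001] R [-0.001, 0.001, -0.001] rows 2
  -> [ 0.51 -0.13  0.3 ] 83.98
```

Emit:
send_rows --travel '[[0.357,-0.015,0],[0.714,-0.031,0]]' --rot '[[0,0,0],[0,0,0]]' --claw '[0,0]'

```text
time_s: 3.1
ee_pos: [0.5046, -0.2148, 0.2998]
orientation: [-0.0, 0.744, 0.668, -0.0]
contact_force: [-0.4, 1.0, -0.7]
finger_gap: 0.0425
gripper_force: 0.0
```

Emit:
send_rows --travel '[[0.357,-0.015,0],[0.714,-0.031,0],[0.714,-0.031,0],[0.714,-0.031,0]]' --rot '[[0,0,0],[0,0,0],[0,0,0],[0,0,0]]' --claw '[0,0,0,0]'

```text
time_s: 3.6
ee_pos: [0.5103, -0.1301, 0.3]
orientation: [0.0, 0.744, 0.668, -0.0]
contact_force: [-0.0, -0.7, -0.3]
finger_gap: 0.0427
gripper_force: 0.0
```

```bash
python3 - <<'E'
from h import *
s,p,R=st();print(p)
c=read_camera("wrist")
import pickle;pickle.dump(c,open("w2.pkl","wb"))
a=ortho(c,.36,.72,-.20,.16,.038,.6);cv2.imwrite("pics/w2.png",a)
for k,z in {"jig_mid":.012,"stop_face":.012,"file_grip":.05,"file_face":.003,"file_tip":.003,"file_mat_mid":.003,"pad_grip":.052,"pad_face":.003,"pad_mat_mid":.003,"dish_top":.13,"bin_in":.004}.items():
    print(k,[(round(e["p"],2),wat(c,e["uv"],z)[:2].round(4).tolist()) for e in landmark_of("wrist",k)[:3] if e["p"]>.2])
E
```

```text
[ 0.51026565 -0.13014389  0.30000188]
jig_mid [(0.73, [0.5784, -0.0198])]
stop_face [(0.95, [0.5814, 0.0101]), (0.27, [0.65, -0.2081])]
file_grip [(0.9, [0.4444, 0.0079])]
file_face [(0.74, [0.448, 0.0091])]
file_tip []
file_mat_mid [(0.6, [0.4447, 0.0063]), (0.55, [0.5415, -0.3434])]
pad_grip [(0.82, [0.6495, -0.2123])]
pad_face [(0.89, [0.6544, -0.2092])]
pad_mat_mid []
dish_top []
bin_in []
```

View pics/w2.png

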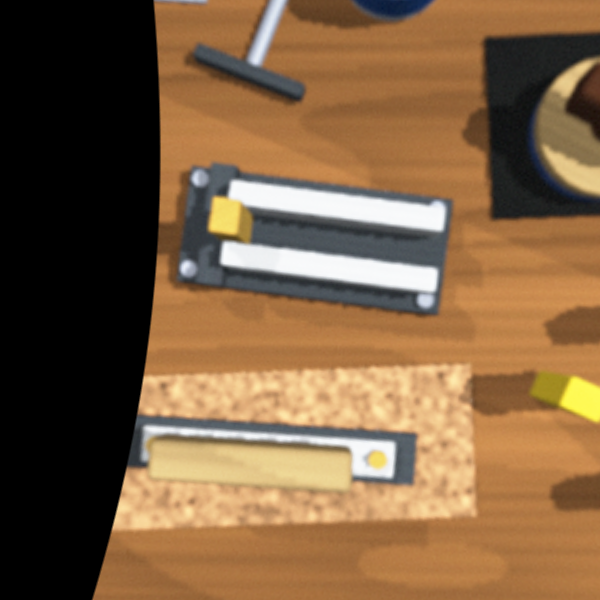

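The view rectified at cheek-top height shows the two cheeks from about (225,190/253) to (440,215/280), and the brass stop at (230,217). I fit the cheeks.

```bash
python3 - <<'E'
from h import *
import pickle;c=pickle.load(open("w2.pkl","rb"))
a=ortho(c,.50,.65,-.14,.06,.038,.4);h=cv2.cvtColor(a,cv2.COLOR_BGR2HSV)
for v in(170,195,210):
    r=[q for q in rects(a,(h[...,1]<40)&(h[...,2]>v),.65,.06,.4,800)];print([list(map(float,q)) for q in r])
    if len(r)==2:
        th=np.radians(np.mean([q[2] for q in r]));yv=np.array([np.cos(th),np.sin(th)])
        m=np.mean([q[:2] for q in r],0);j=m+.017*yv;print("jig",j,np.degrees(th),"stop",j+.036*yv)
b=ortho(c,.50,.65,-.14,.06,.062,.4);h=cv2.cvtColor(b,cv2.COLOR_BGR2HSV)
print("stop top",rects(b,(h[...,0]>15)&(h[...,0]<32)&(h[...,1]>150)&(h[...,2]>170),.65,.06,.4,200))
E
```

```text
[[0.5556, -0.037, 82.5999984741211, 130.6999969482422, 24.399999618530273], [0.5981, -0.0422, 82.69999694824219, 130.8000030517578, 18.100000381469727]]
jig [ 0.57902481 -0.02273969] 82.649994 stop [0.5836303  0.01296451]
[[0.5601, -0.0376, 82.5999984741211, 130.10000610351562, 14.5], [0.5977, -0.0422, 83.0999984741211, 130.10000610351562, 17.200000762939453]]
jig [ 0.58101595 -0.0230322 ] 82.84999 stop [0.58549678 0.01268785]
[[0.5601, -0.0376, 82.5, 129.6999969482422, 14.0], [0.5968, -0.0421, 83.9000015258789, 129.5, 16.600000381469727]]
jig [ 0.58046287 -0.02296958] 83.19999 stop [0.58472541 0.01277717]
stop top [(0.5809, 0.0171, np.float32(130.2), np.float32(22.1), np.float32(12.5))]
```

```bash
cat >> h.py <<'E'
J=np.array([.5806,-.0231]);TJ=82.6
def jp(y,z,x=0):
    a=np.radians(TJ);yv=np.array([np.cos(a),np.sin(a)]);xv=np.array([np.sin(a),-np.cos(a)])
    q=J+yv*y+xv*x;return (*q,z,TJ)
B=[(.5286,-.2424,113.),(.5373,-.3256,64),(.4189,-.2459,111.5),(.4359,-.3517,62)]
def bp(i,z):return (B[i][0],B[i][1],z,B[i][2])
E
python3 - <<'E'
from h import *
plan([bp(0,.14),bp(0,.055)])
plan([bp(0,.145),jp(.021,.145),jp(.021,.068)],np.array(bp(0,.055)[:3]),mk(113))
E
```

```text
T [-0.463, 0.124, 0.667] R [0.0, -0.0, -0.322] rows 2
T [-0.479, 0.005, 0.666] R [0.0, -0.0, -0.323] rows 2
  -> [ 0.5286 -0.2424  0.14  ] 113.01
T [0.0, -0.0, 0.708] R [0.0, -0.0, 0.0] rows 2
  -> [ 0.5286 -0.2424  0.055 ] 113.01
T [0.0, 0.0, -0.75] R [0.0, 0.0, 0.0] rows 2
  -> [ 0.5286 -0.2424  0.145 ] 113.0
T [0.832, 0.601, 0.0] R [0.0, 0.0, 0.338] rows 3
T [0.96, 0.361, 0.0] R [0.0, 0.0, 0.338] rows 3
  -> [ 0.5833 -0.0023  0.145 ] 82.58
T [0.0, 0.0, 0.642] R [0.0, 0.0, -0.0] rows 2
  -> [ 0.5833 -0.0023  0.068 ] 82.58
```

Emit:
send_rows --travel '[[-0.15,0.04,0.22],[-0.31,0.083,0.44],[-0.463,0.124,0.667]]' --rot '[[0,0,-0.11],[0,0,-0.22],[0,0,-0.322]]' --claw '[0,0,0]'

```text
time_s: 4.58
ee_pos: [0.5198, -0.1862, 0.2193]
orientation: [0.0, 0.652, 0.758, 0.0]
contact_force: [-0.2, -0.4, 0.2]
finger_gap: 0.0429
gripper_force: 0.0
```

Emit:
send_rows --travel '[[-0.16,0.002,0.22],[-0.32,0.004,0.44],[-0.479,0.005,0.666],[-0.479,0.005,0.666]]' --rot '[[0,0,-0.11],[0,0,-0.22],[0,0,-0.323],[0,0,-0.323]]' --claw '[0,0,0,0]'

```text
time_s: 5.08
ee_pos: [0.5273, -0.2435, 0.1381]
orientation: [-0.002, 0.553, 0.833, -0.0]
contact_force: [-0.2, 0.3, -0.0]
finger_gap: 0.0429
gripper_force: 0.0
```

Emit:
send_rows --travel '[[0,0,0.25],[0,0,0.5],[0,0,0.708],[0,0,0.708],[0,0,0.708],[0,0,0.708],[0,0,0.708]]' --rot '[[0,0,0],[0,0,0],[0,0,0],[0,0,0],[0,0,0],[0,0,0],[0,0,0]]' --claw '[0,0,0,0,-1,-1,-1]'

```text
time_s: 5.95
ee_pos: [0.5296, -0.2423, 0.0567]
orientation: [0.001, 0.552, 0.834, 0.0]
contact_force: [-0.2, 1.7, 7.6]
finger_gap: 0.017
gripper_force: 60.1
```

```bash
python3 - <<'E'
from h import *
s,p,R=st();print(s["time_s"],p,s["finger_gap"],s["gripper_force"],s["contact_force"],R.as_matrix()[:,2])
E
```

```text
5.95 [ 0.52955215 -0.24226946  0.05673076] 0.01703047960159467 60.07114827632904 [-0.24251064  1.72485083  7.59753053] [ 2.35521036e-03 -6.48656427e-04 -9.99997016e-01]
```

Emit:
send_rows --travel '[[0,0,-0.25],[0,0,-0.5],[0,0,-0.75]]' --rot '[[0,0,0],[0,0,0],[0,0,0]]' --claw '[-1,-1,-1]'

```text
time_s: 6.32
ee_pos: [0.5286, -0.2424, 0.1468]
orientation: [0.0, 0.552, 0.834, 0.0]
contact_force: [-0.1, -0.1, -1.1]
finger_gap: 0.0171
gripper_force: 58.7
```

Emit:
send_rows --travel '[[0.21,0.15,0],[0.42,0.3,0],[0.63,0.45,0],[0.832,0.601,0]]' --rot '[[0,0,0.085],[0,0,0.17],[0,0,0.255],[0,0,0.338]]' --claw '[-1,-1,-1,-1]'

```text
time_s: 6.82
ee_pos: [0.5562, -0.1214, 0.1459]
orientation: [0.0, 0.658, 0.753, 0.0]
contact_force: [-0.1, -0.1, -0.3]
finger_gap: 0.0169
gripper_force: 58.8
```

Emit:
send_rows --travel '[[0.32,0.12,0],[0.64,0.24,0],[0.96,0.361,0],[0.96,0.361,0],[0.96,0.361,0],[0.96,0.361,0]]' --rot '[[0,0,0.11],[0,0,0.22],[0,0,0.338],[0,0,0.338],[0,0,0.338],[0,0,0.338]]' --claw '[-1,-1,-1,-1,-1,-1]'

```text
time_s: 7.58
ee_pos: [0.5831, -0.0037, 0.1453]
orientation: [0.0, 0.752, 0.659, -0.0]
contact_force: [-0.2, -0.7, -1.5]
finger_gap: 0.017
gripper_force: 58.8
```

```bash
python3 - <<'E'
from h import *
s,p,R=st();print(s["time_s"],p,s["finger_gap"],s["contact_force"])
c=read_camera("wrist");cv2.imwrite("pics/w3.png",c["image"])
plan([jp(.021,.085),jp(.021,.068)])
E
```

```text
7.575 [ 0.58308863 -0.00373571  0.1452526 ] 0.016997368536743992 [-0.18691741 -0.65431014 -1.51594938]
T [0.012, -0.0, 0.502] R [0.0, 0.001, -0.002] rows 2
  -> [ 0.5833 -0.0023  0.085 ] 82.58
T [0.0, -0.0, 0.141] R [0.0, -0.0, -0.0] rows 1
  -> [ 0.5833 -0.0023  0.068 ] 82.58
```

View pics/w3.png

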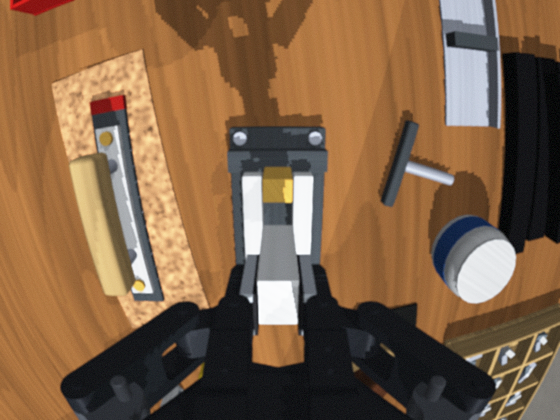

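The block hangs centred over the channel (column ~278, in line with the stop). I lower it.

Emit:
send_rows --travel '[[0,0,0.2],[0,0,0.4],[0,0,0.55],[0,0,0.62],[0,0,0.62],[0,0,0.62]]' --rot '[[0,0,0],[0,0,0],[0,0,0],[0,0,0],[0,0,0],[0,0,0]]' --claw '[-1,-1,-1,-1,-1,-1]'

```text
time_s: 8.38
ee_pos: [0.5837, -0.0024, 0.0714]
orientation: [0.0, 0.751, 0.66, 0.0]
contact_force: [0.1, -0.3, -0.7]
finger_gap: 0.0171
gripper_force: 58.8
```

Emit:
send_rows --travel '[[0.015,0,0.01],[0.03,0,0.02],[0.045,0,0.02],[0.045,0,0.02]]' --rot '[[0,0,0],[0,0,0],[0,0,0],[0,0,0]]' --claw '[-1,-1,-1,-1]'

```text
time_s: 8.88
ee_pos: [0.5839, 0.0007, 0.0688]
orientation: [0.001, 0.752, 0.659, -0.001]
contact_force: [-1.5, -7.3, 4.4]
finger_gap: 0.0172
gripper_force: 59.6
```

```bash
cat >> h.py <<'E'
def C(w):return dict(p=np.array(w[:3]),R=mk(w[3]))
E
python3 - <<'E'
from h import *
plan([jp(.0264,.145),bp(1,.145),bp(1,.056),bp(1,.145),jp(-.003,.145)],**C(jp(.0264,.0682)))
E
```

```text
T [0.0, 0.0, -0.64] R [0.0, 0.0, 0.0] rows 2
  -> [0.584  0.0031 0.145 ] 82.6
T [-0.922, -0.011, 0.0] R [0.0, 0.0, 0.138] rows 3
T [-0.918, 0.089, 0.0] R [0.0, 0.0, 0.138] rows 3
T [-0.903, 0.187, 0.0] R [0.0, 0.0, 0.137] rows 3
  -> [ 0.5373 -0.3256  0.145 ] 64.02
T [0.0, 0.0, 0.742] R [0.0, 0.0, 0.0] rows 2
  -> [ 0.5373 -0.3256  0.056 ] 64.02
T [0.0, 0.0, -0.742] R [0.0, 0.0, 0.0] rows 2
  -> [ 0.5373 -0.3256  0.145 ] 64.02
T [0.8, -0.257, 0.0] R [0.0, 0.0, -0.138] rows 3
T [0.823, -0.169, 0.0] R [0.0, 0.0, -0.138] rows 3
T [0.837, -0.08, 0.0] R [0.0, 0.0, -0.137] rows 3
  -> [ 0.5802 -0.0261  0.145 ] 82.6
```

Emit:
send_rows --travel '[[0,0,0],[0,0,0],[0,0,-0.2],[0,0,-0.42],[0,0,-0.64]]' --rot '[[0,0,0],[0,0,0],[0,0,0],[0,0,0],[0,0,0]]' --claw '[-0.2,0,0,0,0]'

```text
time_s: 9.5
ee_pos: [0.5839, 0.0037, 0.1458]
orientation: [-0.0, 0.751, 0.66, 0.0]
contact_force: [0.8, 1.0, 0.2]
finger_gap: 0.043
gripper_force: 0.0
```

Emit:
send_rows --travel '[[-0.3,-0.004,0],[-0.6,-0.007,0],[-0.922,-0.011,0]]' --rot '[[0,0,0.046],[0,0,0.092],[0,0,0.138]]' --claw '[0,0,0]'

```text
time_s: 9.88
ee_pos: [0.5685, -0.1067, 0.1452]
orientation: [-0.0, 0.786, 0.618, 0.0]
contact_force: [0.9, -0.8, 0.3]
finger_gap: 0.0424
gripper_force: 0.0
```

Emit:
send_rows --travel '[[-0.3,0.03,0],[-0.6,0.06,0],[-0.918,0.089,0]]' --rot '[[0,0,0.046],[0,0,0.092],[0,0,0.138]]' --claw '[0,0,0]'

```text
time_s: 10.25
ee_pos: [0.5529, -0.2165, 0.1451]
orientation: [-0.0, 0.818, 0.575, 0.0]
contact_force: [-0.3, 0.3, -0.3]
finger_gap: 0.0428
gripper_force: 0.0
```

Emit:
send_rows --travel '[[-0.3,0.062,0],[-0.6,0.124,0],[-0.903,0.187,0],[-0.903,0.187,0],[-0.903,0.187,0]]' --rot '[[0,0,0.046],[0,0,0.092],[0,0,0.137],[0,0,0.137],[0,0,0.137]]' --claw '[0,0,0,0,0]'

```text
time_s: 10.88
ee_pos: [0.5375, -0.3246, 0.1449]
orientation: [-0.0, 0.848, 0.53, 0.0]
contact_force: [0.5, 0.8, -0.4]
finger_gap: 0.0425
gripper_force: 0.0
```

```bash
python3 - <<'E'
from h import *
s,p,R=st();print(s["time_s"],p,s["contact_force"])
c=read_camera("wrist");cv2.imwrite("pics/w4.png",c["image"])
E
```

```text
10.875 [ 0.53751149 -0.32463063  0.14494418] [ 0.49665394  0.78516724 -0.40438387]
```

View pics/w4.png

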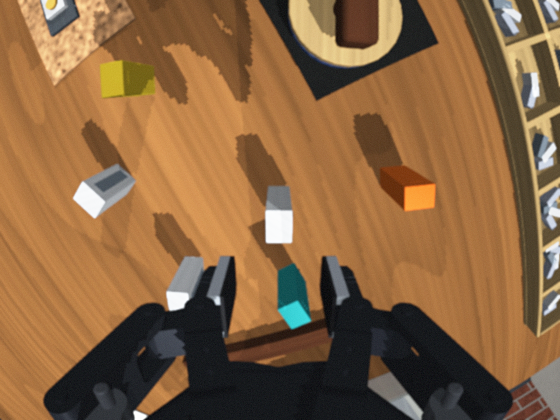

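The target block is dead centre at (279,215), aligned between the fingers, with the turquoise decoy well behind it at (292,295). I take this block to the jig.

Emit:
send_rows --travel '[[0,0,0.25],[0,0,0.5],[0,0,0.742],[0,0,0.742],[0,0,0.742],[0,0,0.742],[0,0,0.742]]' --rot '[[0,0,0],[0,0,0],[0,0,0],[0,0,0],[0,0,0],[0,0,0],[0,0,0]]' --claw '[0,0,0,0,-1,-1,-1]'

```text
time_s: 11.8
ee_pos: [0.5381, -0.3257, 0.0575]
orientation: [0.001, 0.848, 0.53, 0.001]
contact_force: [0.4, 1.0, 7.0]
finger_gap: 0.0171
gripper_force: 59.3
```

Emit:
send_rows --travel '[[0,0,-0.25],[0,0,-0.5],[0,0,-0.742]]' --rot '[[0,0,0],[0,0,0],[0,0,0]]' --claw '[-1,-1,-1]'

```text
time_s: 12.18
ee_pos: [0.537, -0.3257, 0.1465]
orientation: [0.0, 0.848, 0.53, 0.0]
contact_force: [0.5, 0.5, -2.7]
finger_gap: 0.0171
gripper_force: 58.6
```

Emit:
send_rows --travel '[[0.26,-0.086,0],[0.53,-0.171,0],[0.8,-0.257,0]]' --rot '[[0,0,-0.046],[0,0,-0.092],[0,0,-0.138]]' --claw '[-1,-1,-1]'

```text
time_s: 12.55
ee_pos: [0.5516, -0.2249, 0.1457]
orientation: [0.0, 0.818, 0.575, 0.0]
contact_force: [0.8, 0.6, -1.4]
finger_gap: 0.0169
gripper_force: 58.7
```

Emit:
send_rows --travel '[[0.27,-0.056,0],[0.54,-0.112,0],[0.823,-0.169,0]]' --rot '[[0,0,-0.046],[0,0,-0.092],[0,0,-0.138]]' --claw '[-1,-1,-1]'

```text
time_s: 12.92
ee_pos: [0.5659, -0.1252, 0.1456]
orientation: [0.0, 0.785, 0.619, 0.0]
contact_force: [0.3, 0.2, -0.6]
finger_gap: 0.0172
gripper_force: 58.7
```

Emit:
send_rows --travel '[[0.28,-0.027,0],[0.56,-0.053,0],[0.837,-0.08,0],[0.837,-0.08,0],[0.837,-0.08,0],[0.837,-0.08,0]]' --rot '[[0,0,-0.046],[0,0,-0.092],[0,0,-0.137],[0,0,-0.137],[0,0,-0.137],[0,0,-0.137]]' --claw '[-1,-1,-1,-1,-1,-1]'

```text
time_s: 13.68
ee_pos: [0.58, -0.0276, 0.1451]
orientation: [0.0, 0.752, 0.659, -0.0]
contact_force: [0.3, -0.1, -0.7]
finger_gap: 0.0174
gripper_force: 58.7
```

```bash
python3 - <<'E'
from h import *
s,p,R=st();print(s["time_s"],p,s["finger_gap"],s["contact_force"])
plan([jp(-.003,.145)])
c=read_camera("wrist");cv2.imwrite("pics/w5.png",c["image"][100:400,130:430])
E
```

```text
13.675 [ 0.57995585 -0.02755703  0.1451461 ] 0.01737631375970584 [ 0.28722286 -0.06761691 -0.66122244]
T [0.013, 0.001, 0.001] R [0.0, 0.001, -0.003] rows 1
  -> [ 0.5803 -0.026   0.145 ] 82.61
```

View pics/w5.png

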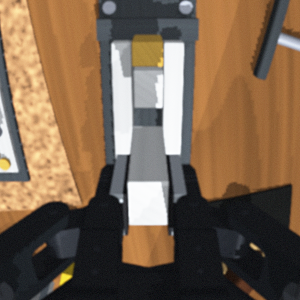

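The first block stands against the stop, at crop (148,88). The second hangs right behind it, in line. I lower and push it.

Emit:
send_rows --travel '[[0,0,0.2],[0,0,0.4],[0,0,0.55],[0,0,0.61],[0,0,0.61],[0,0,0.61]]' --rot '[[0,0,0],[0,0,0],[0,0,0],[0,0,0],[0,0,0],[0,0,0]]' --claw '[-1,-1,-1,-1,-1,-1]'

```text
time_s: 14.48
ee_pos: [0.5806, -0.0262, 0.0726]
orientation: [0.0, 0.751, 0.66, 0.0]
contact_force: [0.6, -0.1, -1.4]
finger_gap: 0.0169
gripper_force: 58.7
```

Emit:
send_rows --travel '[[0.015,0,0.01],[0.03,0,0.02],[0.045,0,0.02],[0.045,0,0.02]]' --rot '[[0,0,0],[0,0,0],[0,0,0],[0,0,0]]' --claw '[-1,-1,-1,-1]'

```text
time_s: 14.98
ee_pos: [0.5809, -0.0221, 0.0697]
orientation: [0.001, 0.752, 0.66, -0.001]
contact_force: [-0.0, -5.2, -0.4]
finger_gap: 0.0172
gripper_force: 59.6
```

```bash
python3 - <<'E'
from h import *
plan([jp(.0024,.145),bp(2,.145),bp(2,.056),bp(2,.145),jp(-.027,.145)],**C(jp(.0024,.0694)))
E
```

```text
T [0.0, 0.0, -0.63] R [0.0, 0.0, 0.0] rows 2
  -> [ 0.5809 -0.0207  0.145 ] 82.6
T [-0.678, -0.366, 0.0] R [0.0, 0.0, -0.214] rows 2
T [-0.608, -0.474, 0.0] R [0.0, 0.0, -0.214] rows 2
T [-0.52, -0.569, 0.0] R [0.0, 0.0, -0.214] rows 2
  -> [ 0.4189 -0.246   0.145 ] 111.49
T [0.0, 0.0, 0.742] R [0.0, 0.0, -0.0] rows 2
  -> [ 0.4189 -0.246   0.056 ] 111.49
T [0.0, 0.0, -0.742] R [0.0, 0.0, -0.0] rows 2
  -> [ 0.4189 -0.246   0.145 ] 111.49
T [0.519, 0.913, 0.0] R [0.0, 0.0, 0.321] rows 3
T [0.73, 0.754, 0.0] R [0.0, 0.0, 0.321] rows 3
  -> [ 0.5771 -0.0498  0.145 ] 82.6
```

Emit:
send_rows --travel '[[0,0,0.01],[0,0,0.01],[0,0,0.01],[0,0,-0.2],[0,0,-0.42],[0,0,-0.63]]' --rot '[[0,0,0],[0,0,0],[0,0,0],[0,0,0],[0,0,0],[0,0,0]]' --claw '[-1,-0.2,0,0,0,0]'

```text
time_s: 15.72
ee_pos: [0.5808, -0.0204, 0.1458]
orientation: [-0.0, 0.751, 0.66, 0.0]
contact_force: [0.7, 0.2, 0.6]
finger_gap: 0.0426
gripper_force: 0.0
```

Emit:
send_rows --travel '[[-0.22,-0.12,0],[-0.45,-0.24,0],[-0.678,-0.366,0]]' --rot '[[0,0,-0.07],[0,0,-0.14],[0,0,-0.214]]' --claw '[0,0,0]'

```text
time_s: 16.1
ee_pos: [0.5263, -0.0961, 0.1451]
orientation: [0.0, 0.692, 0.722, 0.0]
contact_force: [0.9, -0.5, -0.1]
finger_gap: 0.0427
gripper_force: 0.0
```

Emit:
send_rows --travel '[[-0.2,-0.16,0],[-0.4,-0.32,0],[-0.608,-0.474,0]]' --rot '[[0,0,-0.07],[0,0,-0.14],[0,0,-0.214]]' --claw '[0,0,0]'

```text
time_s: 16.48
ee_pos: [0.4723, -0.1713, 0.145]
orientation: [-0.0, 0.629, 0.777, 0.0]
contact_force: [0.3, -0.0, -0.3]
finger_gap: 0.0428
gripper_force: 0.0
```

Emit:
send_rows --travel '[[-0.17,-0.19,0],[-0.34,-0.38,0],[-0.52,-0.569,0],[-0.52,-0.569,0],[-0.52,-0.569,0],[-0.52,-0.569,0]]' --rot '[[0,0,-0.07],[0,0,-0.14],[0,0,-0.214],[0,0,-0.214],[0,0,-0.214],[0,0,-0.214]]' --claw '[0,0,0,0,0,0]'

```text
time_s: 17.23
ee_pos: [0.4195, -0.245, 0.1451]
orientation: [0.0, 0.562, 0.827, 0.0]
contact_force: [-0.8, 0.8, -0.2]
finger_gap: 0.0427
gripper_force: 0.0
```

Emit:
send_rows --travel '[[0,0,0.25],[0,0,0.5],[0,0,0.742],[0,0,0.742],[0,0,0.742],[0,0,0.742],[0,0,0.742]]' --rot '[[0,0,0],[0,0,0],[0,0,0],[0,0,0],[0,0,0],[0,0,0],[0,0,0]]' --claw '[0,0,0,0,-1,-1,-1]'

```text
time_s: 18.1
ee_pos: [0.4194, -0.2462, 0.057]
orientation: [0.001, 0.563, 0.826, 0.0]
contact_force: [-0.5, 1.4, 8.2]
finger_gap: 0.0174
gripper_force: 60.7
```

Emit:
send_rows --travel '[[0,0,-0.25],[0,0,-0.5],[0,0,-0.742]]' --rot '[[0,0,0],[0,0,0],[0,0,0]]' --claw '[-1,-1,-1]'

```text
time_s: 18.48
ee_pos: [0.4186, -0.246, 0.1464]
orientation: [0.0, 0.563, 0.826, 0.0]
contact_force: [1.1, 0.1, -1.6]
finger_gap: 0.017
gripper_force: 59.6
```

Emit:
send_rows --travel '[[0.13,0.23,0],[0.26,0.46,0],[0.39,0.69,0],[0.519,0.913,0]]' --rot '[[0,0,0.08],[0,0,0.16],[0,0,0.24],[0,0,0.321]]' --claw '[-1,-1,-1,-1]'

```text
time_s: 18.98
ee_pos: [0.4984, -0.1472, 0.1455]
orientation: [0.0, 0.663, 0.748, 0.0]
contact_force: [0.2, -0.0, -1.7]
finger_gap: 0.0172
gripper_force: 59.7
```

Emit:
send_rows --travel '[[0.18,0.19,0],[0.36,0.38,0],[0.54,0.57,0],[0.73,0.754,0],[0.73,0.754,0],[0.73,0.754,0],[0.73,0.754,0]]' --rot '[[0,0,0.08],[0,0,0.16],[0,0,0.24],[0,0,0.321],[0,0,0.321],[0,0,0.321],[0,0,0.321]]' --claw '[-1,-1,-1,-1,-1,-1,-1]'

```text
time_s: 19.85
ee_pos: [0.5763, -0.0511, 0.1452]
orientation: [0.0, 0.752, 0.66, -0.0]
contact_force: [0.0, -1.2, -0.5]
finger_gap: 0.0169
gripper_force: 59.7
```

```bash
python3 - <<'E'
from h import *
s,p,R=st();print(s["time_s"],p,s["finger_gap"],s["contact_force"])
plan([jp(-.027,.145)])
c=read_camera("wrist");cv2.imwrite("pics/w6.png",c["image"][100:400,130:430])
E
```

```text
19.85 [ 0.57634933 -0.05106649  0.14515345] 0.016878273153649283 [ 0.01850583 -1.17861201 -0.49450589]
T [0.011, 0.005, 0.001] R [-0.0, 0.001, -0.002] rows 1
  -> [ 0.5771 -0.0498  0.145 ] 82.62
```

View pics/w6.png

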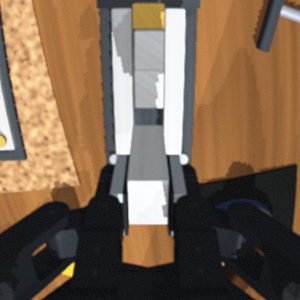

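Two blocks stand tight in the channel, at crop (148,55) and (148,88), and the third is lined up behind them. I lower and push it, then fetch the fourth.

Emit:
send_rows --travel '[[0,0,0.2],[0,0,0.4],[0,0,0.55],[0,0,0.62],[0,0,0.62],[0,0,0.62]]' --rot '[[0,0,0],[0,0,0],[0,0,0],[0,0,0],[0,0,0],[0,0,0]]' --claw '[-1,-1,-1,-1,-1,-1]'

```text
time_s: 20.65
ee_pos: [0.5773, -0.05, 0.0713]
orientation: [0.0, 0.751, 0.66, 0.0]
contact_force: [-0.1, -0.7, -1.8]
finger_gap: 0.0172
gripper_force: 59.6
```

Emit:
send_rows --travel '[[0.015,0,0.01],[0.03,0,0.02],[0.045,0,0.02],[0.045,0,0.02]]' --rot '[[0,0,0],[0,0,0],[0,0,0],[0,0,0]]' --claw '[-1,-1,-1,-1]'

```text
time_s: 21.15
ee_pos: [0.5777, -0.0466, 0.0691]
orientation: [0.001, 0.752, 0.659, -0.001]
contact_force: [-2.7, -7.0, 8.4]
finger_gap: 0.017
gripper_force: 60.9
```

```bash
python3 - <<'E'
from h import *
plan([jp(-.0216,.145),bp(3,.145),bp(3,.056),bp(3,.145),jp(-.051,.145)],**C(jp(-.0216,.0682)))
E
```

```text
T [0.0, 0.0, -0.64] R [0.0, 0.0, 0.0] rows 2
  -> [ 0.5778 -0.0445  0.145 ] 82.6
T [-0.897, -0.281, 0.0] R [0.0, 0.0, 0.153] rows 3
T [-0.924, -0.172, 0.0] R [0.0, 0.0, 0.152] rows 3
T [-0.938, -0.06, 0.0] R [0.0, 0.0, 0.153] rows 3
  -> [ 0.4359 -0.3517  0.145 ] 61.99
T [-0.0, 0.0, 0.742] R [0.0, 0.0, -0.0] rows 2
  -> [ 0.4359 -0.3517  0.056 ] 61.99
T [-0.0, 0.0, -0.742] R [0.0, 0.0, -0.0] rows 2
  -> [ 0.4359 -0.3517  0.145 ] 61.99
T [0.862, -0.024, 0.0] R [0.0, 0.0, -0.153] rows 3
T [0.859, 0.08, 0.0] R [0.0, 0.0, -0.153] rows 3
T [0.843, 0.182, 0.0] R [0.0, 0.0, -0.152] rows 3
  -> [ 0.5741 -0.0736  0.145 ] 82.6
```

Emit:
send_rows --travel '[[0,0,0],[0,0,0],[0,0,-0.2],[0,0,-0.42],[0,0,-0.64]]' --rot '[[0,0,0],[0,0,0],[0,0,0],[0,0,0],[0,0,0]]' --claw '[-0.2,0,0,0,0]'

```text
time_s: 21.78
ee_pos: [0.5776, -0.0439, 0.1458]
orientation: [-0.0, 0.751, 0.66, 0.0]
contact_force: [0.4, -1.2, 0.3]
finger_gap: 0.0427
gripper_force: 0.0
```

Emit:
send_rows --travel '[[-0.3,-0.094,0],[-0.6,-0.188,0],[-0.897,-0.281,0]]' --rot '[[0,0,0.05],[0,0,0.1],[0,0,0.153]]' --claw '[0,0,0]'

```text
time_s: 22.15
ee_pos: [0.53, -0.1474, 0.1451]
orientation: [0.0, 0.79, 0.613, 0.0]
contact_force: [-0.3, 0.7, -0.3]
finger_gap: 0.0427
gripper_force: 0.0
```

Emit:
send_rows --travel '[[-0.31,-0.057,0],[-0.62,-0.114,0],[-0.924,-0.172,0]]' --rot '[[0,0,0.05],[0,0,0.1],[0,0,0.152]]' --claw '[0,0,0]'

```text
time_s: 22.52
ee_pos: [0.4826, -0.2499, 0.1451]
orientation: [-0.0, 0.825, 0.565, 0.0]
contact_force: [0.3, 0.5, 0.3]
finger_gap: 0.0425
gripper_force: 0.0
```

Emit:
send_rows --travel '[[-0.31,-0.02,0],[-0.62,-0.04,0],[-0.938,-0.06,0],[-0.938,-0.06,0],[-0.938,-0.06,0],[-0.938,-0.06,0]]' --rot '[[0,0,0.05],[0,0,0.1],[0,0,0.153],[0,0,0.153],[0,0,0.153],[0,0,0.153]]' --claw '[0,0,0,0,0,0]'

```text
time_s: 23.28
ee_pos: [0.4365, -0.3504, 0.1451]
orientation: [-0.0, 0.857, 0.516, 0.0]
contact_force: [0.4, 1.2, 0.2]
finger_gap: 0.0429
gripper_force: 0.0
```

Emit:
send_rows --travel '[[0,0,0.25],[0,0,0.5],[0,0,0.742],[0,0,0.742],[0,0,0.742],[0,0,0.742],[0,0,0.742]]' --rot '[[0,0,0],[0,0,0],[0,0,0],[0,0,0],[0,0,0],[0,0,0],[0,0,0]]' --claw '[0,0,0,0,-1,-1,-1]'

```text
time_s: 24.15
ee_pos: [0.4365, -0.3519, 0.0573]
orientation: [0.001, 0.857, 0.515, 0.001]
contact_force: [0.2, 1.7, 7.6]
finger_gap: 0.0169
gripper_force: 59.5
```

Emit:
send_rows --travel '[[0,0,-0.25],[0,0,-0.5],[0,0,-0.742]]' --rot '[[0,0,0],[0,0,0],[0,0,0]]' --claw '[-1,-1,-1]'

```text
time_s: 24.52
ee_pos: [0.4355, -0.3517, 0.1465]
orientation: [0.0, 0.857, 0.515, 0.0]
contact_force: [0.6, -0.5, -2.1]
finger_gap: 0.0176
gripper_force: 58.6
```

Emit:
send_rows --travel '[[0.29,-0.008,0],[0.58,-0.016,0],[0.862,-0.024,0]]' --rot '[[0,0,-0.05],[0,0,-0.1],[0,0,-0.153]]' --claw '[-1,-1,-1]'

```text
time_s: 24.9
ee_pos: [0.4821, -0.2582, 0.1457]
orientation: [0.0, 0.825, 0.566, 0.0]
contact_force: [0.0, -0.1, -1.2]
finger_gap: 0.0174
gripper_force: 58.7
```

Emit:
send_rows --travel '[[0.29,0.027,0],[0.58,0.054,0],[0.859,0.08,0]]' --rot '[[0,0,-0.05],[0,0,-0.1],[0,0,-0.153]]' --claw '[-1,-1,-1]'

```text
time_s: 25.28
ee_pos: [0.5283, -0.1653, 0.1456]
orientation: [0.0, 0.789, 0.614, 0.0]
contact_force: [0.1, -1.0, -0.4]
finger_gap: 0.0175
gripper_force: 58.7
```

Emit:
send_rows --travel '[[0.28,0.06,0],[0.56,0.12,0],[0.843,0.182,0],[0.843,0.182,0],[0.843,0.182,0],[0.843,0.182,0]]' --rot '[[0,0,-0.05],[0,0,-0.1],[0,0,-0.152],[0,0,-0.152],[0,0,-0.152],[0,0,-0.152]]' --claw '[-1,-1,-1,-1,-1,-1]'

```text
time_s: 26.02
ee_pos: [0.5734, -0.0749, 0.1452]
orientation: [0.0, 0.752, 0.659, -0.0]
contact_force: [0.6, 0.1, -1.4]
finger_gap: 0.017
gripper_force: 58.7
```

Emit:
send_rows --travel '[[0,0,0.2],[0,0,0.4],[0,0,0.55],[0,0,0.62],[0,0,0.62],[0,0,0.62]]' --rot '[[0,0,0],[0,0,0],[0,0,0],[0,0,0],[0,0,0],[0,0,0]]' --claw '[-1,-1,-1,-1,-1,-1]'

```text
time_s: 26.78
ee_pos: [0.5742, -0.0739, 0.0712]
orientation: [0.0, 0.751, 0.66, 0.0]
contact_force: [0.1, -0.3, -1.7]
finger_gap: 0.0173
gripper_force: 58.8
```

Emit:
send_rows --travel '[[0.015,0,0.01],[0.03,0,0.02],[0.045,0,0.02],[0.045,0,0.02]]' --rot '[[0,0,0],[0,0,0],[0,0,0],[0,0,0]]' --claw '[-1,-1,-1,-1]'

```text
time_s: 27.28
ee_pos: [0.5748, -0.07, 0.0694]
orientation: [0.001, 0.752, 0.659, -0.0]
contact_force: [-2.1, -5.3, 9.0]
finger_gap: 0.017
gripper_force: 61.4
```

```bash
python3 - <<'E'
from h import *
plan([jp(-.0456,.17),(.475,-.08,.25,84)],**C(jp(-.0456,.0682)))
E
```

```text
T [0.0, 0.0, -0.848] R [0.0, 0.0, 0.0] rows 3
  -> [ 0.5747 -0.0683  0.17  ] 82.6
T [-0.204, -0.812, -0.667] R [0.0, 0.0, -0.031] rows 3
  -> [ 0.4749 -0.08    0.25  ] 83.99
```

Emit:
send_rows --travel '[[0,0,0],[0,0,0],[0,0,-0.2],[0,0,-0.42],[0,0,-0.64],[0,0,-0.848]]' --rot '[[0,0,0],[0,0,0],[0,0,0],[0,0,0],[0,0,0],[0,0,0]]' --claw '[-0.2,0,0,0,0,0]'

```text
time_s: 28.02
ee_pos: [0.5746, -0.0677, 0.1708]
orientation: [-0.0, 0.751, 0.66, 0.0]
contact_force: [0.5, -0.8, -0.1]
finger_gap: 0.0424
gripper_force: 0.0
```

Emit:
send_rows --travel '[[-0.07,-0.27,-0.22],[-0.14,-0.54,-0.44],[-0.204,-0.812,-0.667],[-0.204,-0.812,-0.667],[-0.204,-0.812,-0.667]]' --rot '[[0,0,-0.01],[0,0,-0.02],[0,0,-0.031],[0,0,-0.031],[0,0,-0.031]]' --claw '[0,0.3,0.3,0.3,0.3]'

```text
time_s: 28.65
ee_pos: [0.4753, -0.0798, 0.25]
orientation: [0.0, 0.743, 0.669, 0.0]
contact_force: [0.7, -0.2, 0.2]
finger_gap: 0.0554
gripper_force: 0.0
```

```bash
python3 - <<'E'
from h import *
s,p,R=st();print(p,s["time_s"])
c=read_camera("wrist")
import pickle;pickle.dump(c,open("w7.pkl","wb"))
a=ortho(c,.36,.64,-.12,.16,.063,.7);b=ortho(c,.36,.64,-.12,.16,.072,.7);cv2.imwrite("pics/w7.png",np.hstack([a,b]))
for k,z in {"file_grip":.05,"file_face":.003,"file_tip":.003,"file_mat_mid":.003}.items():
    print(k,[(round(e["p"],2),wat(c,e["uv"],z)[:2].round(4).tolist()) for e in landmark_of("wrist",k)[:3] if e["p"]>.2])
E
```

```text
[ 0.47529027 -0.07976801  0.2499796 ] 28.65
file_grip [(0.63, [0.4486, 0.0341])]
file_face [(0.62, [0.4481, 0.0318])]
file_tip []
file_mat_mid []
```

View pics/w7.png

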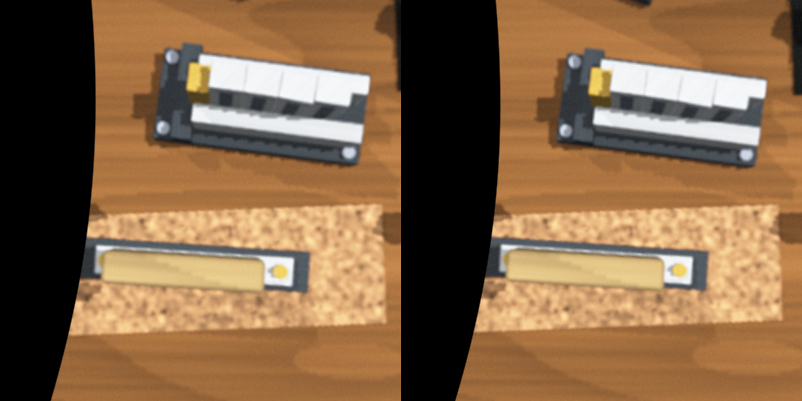

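The file has been knocked towards +y: its bar centre is now near (183,271) in the left panel. Four blocks stand tight against the stop. I fit the bar.

```bash
python3 - <<'E'
from h import *
import pickle;c=pickle.load(open("w7.pkl","rb"))
x0,x1,y0,y1=.425,.48,-.05,.11
a=ortho(c,x0,x1,y0,y1,.063,.4)
lab=cv2.cvtColor(cv2.GaussianBlur(a,(5,5),0),cv2.COLOR_BGR2LAB).astype(float)
u=int((y1-.032)/.0004);v=int((x1-.450)/.0004);m=np.median(lab[v-8:v+8,u-60:u+60].reshape(-1,3),0);print(m)
for t in(14,20,26):
    d=np.linalg.norm((lab-m)*[.6,1,1],axis=2)<t
    k=cv2.morphologyEx(d.astype(np.uint8),cv2.MORPH_OPEN,np.ones((9,9)))
    print([tuple(map(float,q)) for q in rects(a,k,x1,y1,.4,2000)])
d=np.linalg.norm((lab-m)*[.6,1,1],axis=2)<20
cv2.imwrite("pics/w8.png",np.vstack([cv2.resize(a,None,fx=2,fy=2),cv2.resize(np.dstack([d*255]*3).astype(np.uint8),None,fx=2,fy=2)]))
E
```

```text
[205. 130. 163.]
[(0.4502, 0.0315, 86.5999984741211, 112.0, 19.700000762939453)]
[(0.4312, 0.0581, 85.9000015258789, 71.80000305175781, 15.699999809265137), (0.4502, 0.0315, 86.5999984741211, 112.80000305175781, 20.600000381469727), (0.4746, 0.0046, 87.80000305175781, 107.5, 13.899999618530273)]
[(0.4442, 0.0358, 90.0, 121.5999984741211, 38.400001525878906), (0.4726, 0.0244, 90.0, 148.39999389648438, 14.399999618530273)]
```

View pics/w8.png

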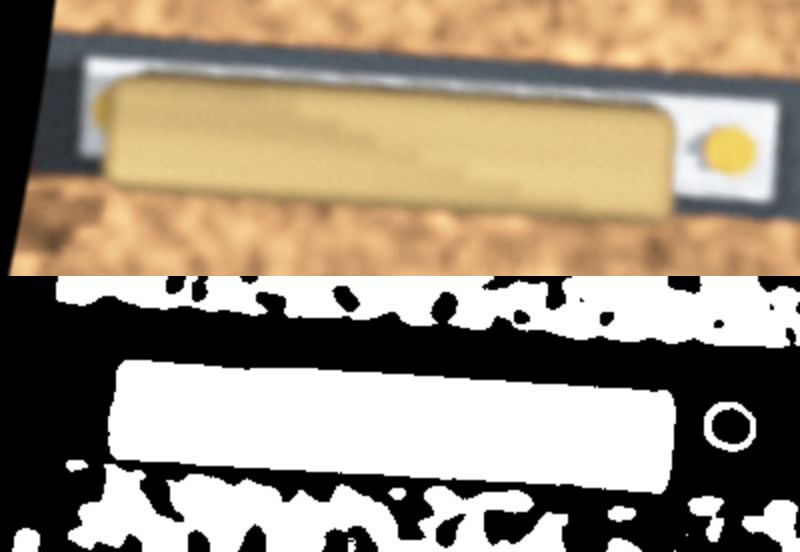

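```bash
python3 - <<'E'
from h import *
F=(.4500,.0315)
plan([(*F,.14,86.6),(*F,.057,86.6)])
plan([(*F,.165,86.6),jp(-.035,.165)],**C((*F,.057,86.6)))
E
```

```text
T [0.899, -0.304, 0.912] R [-0.002, -0.001, -0.057] rows 4
  -> [0.4499 0.0315 0.14  ] 86.58
T [0.0, 0.0, 0.691] R [0.0, 0.0, -0.0] rows 2
  -> [0.45   0.0314 0.057 ] 86.58
T [0.0, 0.0, -0.9] R [0.0, 0.0, 0.0] rows 3
  -> [0.45   0.0315 0.165 ] 86.6
T [-0.34, 0.547, 0.0] R [0.0, 0.0, 0.044] rows 2
T [-0.322, 0.557, 0.0] R [0.0, 0.0, 0.045] rows 2
  -> [ 0.576  -0.0579  0.165 ] 82.59
```

Emit:
send_rows --travel '[[0.22,-0.08,0.23],[0.45,-0.15,0.46],[0.67,-0.23,0.69],[0.899,-0.304,0.912],[0.899,-0.304,0.912],[0.899,-0.304,0.912]]' --rot '[[0,0,-0.015],[0,0,-0.03],[0,0,-0.045],[0,0,-0.057],[0,0,-0.057],[0,0,-0.057]]' --claw '[0.3,0.3,0.3,0.3,0.3,0.3]'

```text
time_s: 29.65
ee_pos: [0.4502, 0.031, 0.1405]
orientation: [-0.0, 0.728, 0.686, -0.0]
contact_force: [-0.1, -0.7, 0.8]
finger_gap: 0.0555
gripper_force: 0.0
```

Emit:
send_rows --travel '[[0,0,0.25],[0,0,0.5],[0,0,0.691],[0,0,0.691],[0,0,0.691],[0,0,0.691],[0,0,0.691],[0,0,0.691]]' --rot '[[0,0,0],[0,0,0],[0,0,0],[0,0,0],[0,0,0],[0,0,0],[0,0,0],[0,0,0]]' --claw '[0.3,0.3,0.3,0.3,-1,-1,-1,-1]' --newtons 100

```text
time_s: 30.65
ee_pos: [0.4505, 0.0309, 0.0589]
orientation: [0.001, 0.728, 0.685, 0.001]
contact_force: [-1.2, -1.1, 5.2]
finger_gap: 0.0225
gripper_force: 97.7
```

```bash
python3 - <<'E'
from h import *
s,p,R=st();print(s["time_s"],p,s["finger_gap"],s["gripper_force"],s["contact_force"],R.as_matrix().round(4)[:,2])
E
```

```text
30.65 [0.45047569 0.03086126 0.05889165] 0.022516800508321305 97.69609808921814 [-1.18903491 -1.07989616  5.20304701] [ 2.1e-03 -1.0e-04 -1.0e+00]
```

Emit:
send_rows --travel '[[0,0,-0.2],[0,0,-0.45],[0,0,-0.7],[0,0,-0.9]]' --rot '[[0,0,0],[0,0,0],[0,0,0],[0,0,0]]' --claw '[-1,-1,-1,-1]'

```text
time_s: 31.15
ee_pos: [0.4498, 0.0309, 0.1675]
orientation: [0.0, 0.728, 0.685, 0.0]
contact_force: [0.7, -0.2, -3.5]
finger_gap: 0.0228
gripper_force: 98.9
```

Emit:
send_rows --travel '[[-0.11,0.18,0],[-0.23,0.365,0],[-0.34,0.547,0]]' --rot '[[0,0,0.015],[0,0,0.03],[0,0,0.044]]' --claw '[-1,-1,-1]'

```text
time_s: 31.52
ee_pos: [0.5133, -0.0144, 0.1665]
orientation: [0.0, 0.74, 0.673, 0.0]
contact_force: [-0.2, -0.3, -3.7]
finger_gap: 0.0226
gripper_force: 99.2
```

Emit:
send_rows --travel '[[-0.11,0.185,0],[-0.21,0.37,0],[-0.322,0.557,0],[-0.322,0.557,0],[-0.322,0.557,0],[-0.322,0.557,0]]' --rot '[[0,0,0.015],[0,0,0.03],[0,0,0.045],[0,0,0.045],[0,0,0.045],[0,0,0.045]]' --claw '[-1,-1,-1,-1,-1,-1]'

```text
time_s: 32.28
ee_pos: [0.5752, -0.0578, 0.166]
orientation: [-0.0, 0.751, 0.66, -0.0]
contact_force: [-0.6, 0.4, -3.4]
finger_gap: 0.0226
gripper_force: 99.0
```

```bash
python3 - <<'E'
from h import *
s,p,R=st();print(s["time_s"],p,s["finger_gap"],s["contact_force"],R.as_matrix().round(4)[:,2])
plan([jp(-.035,.165)])
c=read_camera("wrist");cv2.imwrite("pics/w9.png",c["image"])
c=read_camera("scene");cv2.imwrite("pics/s9.png",cv2.resize(c["image"][180:300,180:340],None,fx=4,fy=4,interpolation=cv2.INTER_CUBIC))
E
```

```text
32.275 [ 0.57515242 -0.0577671   0.16596322] 0.022627663045550264 [-0.58170265  0.42532898 -3.43374148] [-3.e-04  2.e-04 -1.e+00]
T [0.001, 0.008, 0.008] R [-0.0, -0.0, -0.0] rows 1
  -> [ 0.5761 -0.0578  0.165 ] 82.59
```

View pics/w9.png

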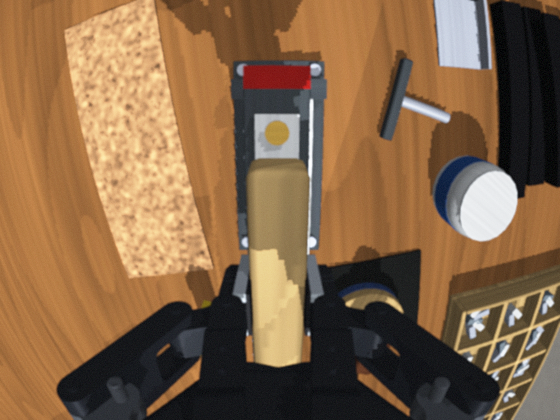

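The file is held straight over the jig with its red tip at (278,77), towards the stop. I descend to contact.

Emit:
send_rows --travel '[[0,0,0.12],[0,0,0.22],[0,0,0.28],[0,0,0.3],[0,0,0.315],[0,0,0.315],[0,0,0.315]]' --rot '[[0,0,0],[0,0,0],[0,0,0],[0,0,0],[0,0,0],[0,0,0],[0,0,0]]' --claw '[-1,-1,-1,-1,-1,-1,-1]'

```text
time_s: 33.25
ee_pos: [0.5759, -0.0584, 0.1281]
orientation: [0.0, 0.752, 0.66, 0.0]
contact_force: [-0.1, 0.7, -3.0]
finger_gap: 0.0226
gripper_force: 99.1
```

Emit:
send_rows --travel '[[0,0,0.01],[0,0,0.02],[0,0,0.02],[0,0,0.02]]' --rot '[[0,0,0],[0,0,0],[0,0,0],[0,0,0]]' --claw '[-1,-1,-1,-1]'

```text
time_s: 33.75
ee_pos: [0.5767, -0.0585, 0.1278]
orientation: [0.001, 0.752, 0.66, 0.001]
contact_force: [-4.9, -0.9, 18.4]
finger_gap: 0.0222
gripper_force: 102.4
```

Emit:
send_rows --travel '[[0,0,-0.006],[0.03,0,-0.008],[0.09,0,-0.008],[0.16,0,-0.008],[0.23,0,-0.008],[0.3,0,-0.008],[0.37,0,-0.008],[0.44,0,-0.008],[0.51,0,-0.008],[0.57,0,-0.008],[0.6,0,-0.008],[0.6,0,-0.008]]' --rot '[[0,0,0],[0,0,0],[0,0,0],[0,0,0],[0,0,0],[0,0,0],[0,0,0],[0,0,0],[0,0,0],[0,0,0],[0,0,0],[0,0,0]]' --claw '[-1,-1,-1,-1,-1,-1,-1,-1,-1,-1,-1,-1]'

```text
time_s: 35.25
ee_pos: [0.5861, 0.012, 0.1277]
orientation: [0.001, 0.752, 0.659, 0.0]
contact_force: [-0.5, -3.2, 6.9]
finger_gap: 0.0225
gripper_force: 100.7
```

Emit:
send_rows --travel '[[0,0,-0.07],[0,0,-0.15],[0,0,-0.22],[0,0,-0.22],[-0.15,0,-0.22],[-0.3,0,-0.22],[-0.45,0,-0.22],[-0.6,0,-0.22],[-0.6,0,-0.22],[-0.6,0,-0.22]]' --rot '[[0,0,0],[0,0,0],[0,0,0],[0,0,0],[0,0,0],[0,0,0],[0,0,0],[0,0,0],[0,0,0],[0,0,0]]' --claw '[-1,-1,-1,-1,-1,-1,-1,-1,-1,-1]'

```text
time_s: 36.5
ee_pos: [0.5759, -0.0579, 0.1529]
orientation: [-0.0, 0.752, 0.66, 0.0]
contact_force: [-0.0, -0.1, -3.3]
finger_gap: 0.0223
gripper_force: 99.1
```

```bash
python3 - <<'E'
from h import *
s,p,R=st();print(s["time_s"],p,s["contact_force"],R.as_matrix().round(4)[:,2])
c=read_camera("scene");cv2.imwrite("pics/s10.png",cv2.resize(c["image"][190:290,210:330],None,fx=5,fy=5,interpolation=cv2.INTER_CUBIC))
E
```

```text
36.5 [ 0.57588654 -0.05787962  0.15290228] [-0.02483301 -0.13243283 -3.28350196] [ 2.e-04  7.e-04 -1.e+00]
```

View pics/s10.png

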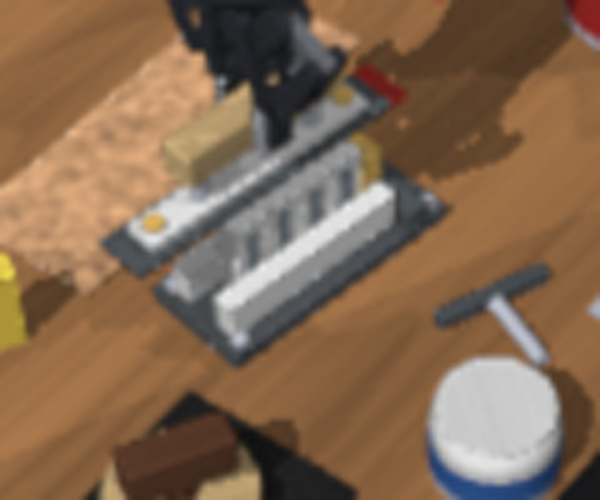

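The blocks stay upright with the file clear above them. Strokes 2 and 3.

Emit:
send_rows --travel '[[0,0,0.08],[0,0,0.16],[0,0,0.205],[0,0,0.22],[0,0,0.224],[0,0,0.224],[0,0,0.224]]' --rot '[[0,0,0],[0,0,0],[0,0,0],[0,0,0],[0,0,0],[0,0,0],[0,0,0]]' --claw '[-1,-1,-1,-1,-1,-1,-1]'

```text
time_s: 37.42
ee_pos: [0.5764, -0.0582, 0.1278]
orientation: [0.001, 0.752, 0.66, 0.001]
contact_force: [-4.8, -0.1, 20.4]
finger_gap: 0.0227
gripper_force: 102.7
```

Emit:
send_rows --travel '[[0,0,0],[0.03,0,0],[0.09,0,0],[0.16,0,0],[0.23,0,0],[0.3,0,0],[0.37,0,0],[0.44,0,0],[0.51,0,0],[0.57,0,0],[0.6,0,0],[0.6,0,0]]' --rot '[[0,0,0],[0,0,0],[0,0,0],[0,0,0],[0,0,0],[0,0,0],[0,0,0],[0,0,0],[0,0,0],[0,0,0],[0,0,0],[0,0,0]]' --claw '[-1,-1,-1,-1,-1,-1,-1,-1,-1,-1,-1,-1]'

```text
time_s: 38.92
ee_pos: [0.5867, 0.0112, 0.1277]
orientation: [0.002, 0.752, 0.659, 0.001]
contact_force: [-1.0, -6.6, 14.6]
finger_gap: 0.0224
gripper_force: 101.7
```

Emit:
send_rows --travel '[[0,0,-0.07],[0,0,-0.15],[0,0,-0.224],[0,0,-0.224],[-0.15,0,-0.224],[-0.3,0,-0.224],[-0.45,0,-0.224],[-0.6,0,-0.224],[-0.6,0,-0.224],[-0.6,0,-0.224]]' --rot '[[0,0,0],[0,0,0],[0,0,0],[0,0,0],[0,0,0],[0,0,0],[0,0,0],[0,0,0],[0,0,0],[0,0,0]]' --claw '[-1,-1,-1,-1,-1,-1,-1,-1,-1,-1]'

```text
time_s: 40.17
ee_pos: [0.5759, -0.0579, 0.1529]
orientation: [-0.0, 0.752, 0.66, 0.0]
contact_force: [0.4, 0.1, -3.1]
finger_gap: 0.0226
gripper_force: 99.1
```

Emit:
send_rows --travel '[[0,0,0.08],[0,0,0.16],[0,0,0.205],[0,0,0.22],[0,0,0.224],[0,0,0.224],[0,0,0.224]]' --rot '[[0,0,0],[0,0,0],[0,0,0],[0,0,0],[0,0,0],[0,0,0],[0,0,0]]' --claw '[-1,-1,-1,-1,-1,-1,-1]'

```text
time_s: 41.05
ee_pos: [0.5764, -0.0581, 0.1278]
orientation: [0.001, 0.752, 0.66, 0.001]
contact_force: [-5.5, -0.1, 19.4]
finger_gap: 0.0224
gripper_force: 102.7
```

Emit:
send_rows --travel '[[0,0,0],[0.03,0,0],[0.09,0,0],[0.16,0,0],[0.23,0,0],[0.3,0,0],[0.37,0,0],[0.44,0,0],[0.51,0,0],[0.57,0,0],[0.6,0,0],[0.6,0,0]]' --rot '[[0,0,0],[0,0,0],[0,0,0],[0,0,0],[0,0,0],[0,0,0],[0,0,0],[0,0,0],[0,0,0],[0,0,0],[0,0,0],[0,0,0]]' --claw '[-1,-1,-1,-1,-1,-1,-1,-1,-1,-1,-1,-1]'

```text
time_s: 42.55
ee_pos: [0.5867, 0.0112, 0.1277]
orientation: [0.002, 0.752, 0.659, 0.001]
contact_force: [0.4, -6.9, 14.7]
finger_gap: 0.0225
gripper_force: 101.7
```

Emit:
send_rows --travel '[[0,0,-0.07],[0,0,-0.15],[0,0,-0.25],[0,0,-0.35],[0,0,-0.35]]' --rot '[[0,0,0],[0,0,0],[0,0,0],[0,0,0],[0,0,0]]' --claw '[-1,-1,-1,-1,-1]'

```text
time_s: 43.18
ee_pos: [0.5858, 0.0132, 0.1692]
orientation: [0.001, 0.752, 0.66, 0.001]
contact_force: [-0.2, 0.6, -3.9]
finger_gap: 0.0223
gripper_force: 99.1
```

```bash
python3 - <<'E'
from h import *
s,p,R=st();print(s["time_s"],p,s["contact_force"])
plan([(.448,.005,.165,89),(.448,.005,.063,89),(.448,.005,.057,89)])
E
```

```text
43.175 [0.58579153 0.01324953 0.16921417] [-0.17040108  0.59945637 -3.87810644]
T [-0.109, -0.565, 0.016] R [0.001, -0.0, -0.072] rows 2
T [-0.076, -0.57, 0.017] R [0.002, -0.001, -0.071] rows 2
  -> [0.448 0.005 0.165] 88.98
T [0.0, 0.0, 0.85] R [-0.0, 0.0, -0.0] rows 3
  -> [0.448 0.005 0.063] 88.98
T [0.0, 0.0, 0.05] R [-0.0, 0.0, -0.0] rows 1
  -> [0.448 0.005 0.057] 88.98
```

Emit:
send_rows --travel '[[-0.036,-0.19,0],[-0.073,-0.38,0.01],[-0.109,-0.565,0.016]]' --rot '[[0,0,-0.024],[0,0,-0.048],[0,0,-0.072]]' --claw '[-1,-1,-1]'

```text
time_s: 43.55
ee_pos: [0.5152, 0.0088, 0.1657]
orientation: [-0.0, 0.732, 0.681, -0.0]
contact_force: [1.5, -0.4, -2.4]
finger_gap: 0.0224
gripper_force: 99.0
```

Emit:
send_rows --travel '[[-0.025,-0.19,0],[-0.05,-0.38,0.01],[-0.076,-0.57,0.017],[-0.076,-0.57,0.017],[-0.076,-0.57,0.017]]' --rot '[[0,0,-0.024],[0,0,-0.048],[0,0,-0.071],[0,0,-0.071],[0,0,-0.071]]' --claw '[-1,-1,-1,-1,-1]'

```text
time_s: 44.18
ee_pos: [0.4481, 0.0049, 0.1642]
orientation: [0.0, 0.713, 0.701, 0.0]
contact_force: [-0.1, 0.6, -2.4]
finger_gap: 0.0223
gripper_force: 99.2
```

Emit:
send_rows --travel '[[0,0,0.2],[0,0,0.4],[0,0,0.6],[0,0,0.75],[0,0,0.84],[0,0,0.87],[0,0,0.875],[0,0,0.875]]' --rot '[[0,0,0],[0,0,0],[0,0,0],[0,0,0],[0,0,0],[0,0,0],[0,0,0],[0,0,0]]' --claw '[-1,-1,-1,-1,-1,-1,-1,-1]'

```text
time_s: 45.18
ee_pos: [0.4477, 0.0048, 0.0595]
orientation: [0.0, 0.713, 0.701, 0.0]
contact_force: [0.2, -0.1, -3.2]
finger_gap: 0.0231
gripper_force: 99.1
```

```bash
python3 - <<'E'
from h import *
plan([(.448,.005,.165,89),(.63,-.27,.26,90)],**C((.448,.005,.058,89)))
E
```

```text
T [0.0, 0.0, -0.892] R [0.0, 0.0, 0.0] rows 3
  -> [0.448 0.005 0.165] 89.0
T [-0.755, 0.519, -0.264] R [0.0, 0.0, -0.007] rows 3
T [-0.758, 0.515, -0.264] R [0.0, 0.0, -0.008] rows 3
T [-0.761, 0.509, -0.263] R [0.0, 0.0, -0.007] rows 3
  -> [ 0.63 -0.27  0.26] 89.99
```

Emit:
send_rows --travel '[[0,0,0.01],[0,0,0.01],[0,0,0.01],[0,0,0.01],[0,0,-0.2],[0,0,-0.4],[0,0,-0.65],[0,0,-0.88]]' --rot '[[0,0,0],[0,0,0],[0,0,0],[0,0,0],[0,0,0],[0,0,0],[0,0,0],[0,0,0]]' --claw '[-1,-0.1,0.3,0.3,0.3,0.3,0.3,0.3]'

```text
time_s: 46.18
ee_pos: [0.4472, 0.0048, 0.1656]
orientation: [-0.0, 0.713, 0.701, 0.0]
contact_force: [-0.1, 0.1, 0.4]
finger_gap: 0.0557
gripper_force: 0.0
```

Emit:
send_rows --travel '[[-0.25,0.17,-0.09],[-0.5,0.34,-0.18],[-0.755,0.519,-0.264]]' --rot '[[0,0,0],[0,0,0],[0,0,-0.007]]' --claw '[0.3,0.3,0.3]'

```text
time_s: 46.55
ee_pos: [0.5084, -0.0878, 0.1968]
orientation: [0.0, 0.711, 0.703, 0.0]
contact_force: [-0.1, 0.6, -0.3]
finger_gap: 0.0557
gripper_force: 0.0
```

Emit:
send_rows --travel '[[-0.25,0.17,-0.09],[-0.5,0.34,-0.18],[-0.758,0.515,-0.264]]' --rot '[[0,0,0],[0,0,0],[0,0,-0.007]]' --claw '[0.3,0.3,0.3]'

```text
time_s: 46.92
ee_pos: [0.5691, -0.1796, 0.2283]
orientation: [-0.0, 0.709, 0.705, -0.0]
contact_force: [0.9, -0.3, 0.3]
finger_gap: 0.0554
gripper_force: 0.0
```

Emit:
send_rows --travel '[[-0.25,0.17,-0.09],[-0.5,0.34,-0.18],[-0.761,0.509,-0.263],[-0.761,0.509,-0.263],[-0.761,0.509,-0.263],[-0.761,0.509,-0.263]]' --rot '[[0,0,0],[0,0,0],[0,0,-0.007],[0,0,-0.007],[0,0,-0.007],[0,0,-0.007]]' --claw '[0.3,0.3,0.3,0.3,0.3,0.3]'

```text
time_s: 47.68
ee_pos: [0.6288, -0.2691, 0.2593]
orientation: [-0.0, 0.707, 0.707, -0.0]
contact_force: [-0.1, -0.3, -0.3]
finger_gap: 0.0551
gripper_force: 0.0
```

```bash
python3 - <<'E'
from h import *
s,p,R=st();print(s["time_s"],p)
c=read_camera("wrist")
import pickle;pickle.dump(c,open("w11.pkl","wb"))
for k,z in {"pad_grip":.052,"pad_face":.003,"pad_mat_mid":.003}.items():
    print(k,[(round(e["p"],2),wat(c,e["uv"],z)[:2].round(4).tolist()) for e in landmark_of("wrist",k)[:3] if e["p"]>.2])
x0,x1,y0,y1=.55,.74,-.32,-.10
a=ortho(c,x0,x1,y0,y1,.067,.5);h=cv2.cvtColor(a,cv2.COLOR_BGR2HSV)
for v in(80,110,130):print("grip",[tuple(map(float,q)) for q in rects(a,(h[...,2]<v)&(h[...,2]>35)&(h[...,1]>90)&((h[...,0]<15)|(h[...,0]>170)),x1,y1,.5,700)])
b=ortho(c,x0,x1,y0,y1,.003,.5);g=cv2.cvtColor(b,cv2.COLOR_BGR2HSV)
print("mat",[tuple(map(float,q)) for q in rects(b,cv2.morphologyEx((g[...,2]<55).astype(np.uint8),cv2.MORPH_CLOSE,np.ones((7,7))),x1,y1,.5,1500)])
cv2.imwrite("pics/w11.png",np.hstack([a,b]))
E
```

```text
47.675 [ 0.62875197 -0.2691012   0.25934365]
pad_grip [(0.79, [0.6487, -0.2128])]
pad_face [(0.85, [0.6544, -0.2089])]
pad_mat_mid []
grip []
grip [(0.632, -0.2925, 90.0, 42.5, 21.5), (0.6463, -0.1434, 2.200000047683716, 29.600000381469727, 13.199999809265137), (0.6484, -0.2091, 63.400001525878906, 61.29999923706055, 23.0)]
grip [(0.6319, -0.2945, 92.30000305175781, 50.099998474121094, 23.299999237060547), (0.6473, -0.1431, 2.200000047683716, 37.599998474121094, 13.800000190734863), (0.6484, -0.2094, 63.400001525878906, 61.70000076293945, 23.299999237060547)]
mat [(0.6575, -0.2011, 92.4000015258789, 118.30000305175781, 117.69999694824219)]
```

View pics/w11.png

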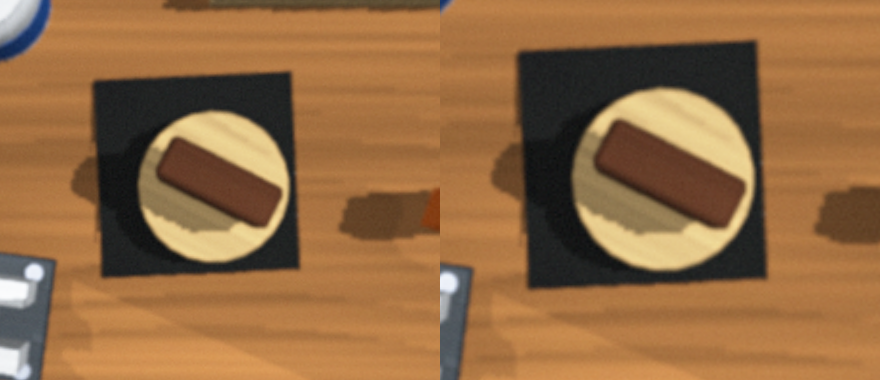

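The pad's grip centre is at about (220,182) in the left panel, turned roughly 27°, and it's still within its mat. I grasp it.

```bash
python3 - <<'E'
from h import *
P=(.6484,-.2092)
plan([(*P,.15,63.4),(*P,.059,63.4)])
plan([(*P,.16,63.4),(.60,-.0,.25,80),(.60,.14,.30,90)],**C((*P,.059,63.4)))
E
```

```text
T [0.505, 0.161, 0.914] R [-0.0, 0.0, 0.59] rows 3
  -> [ 0.6483 -0.2092  0.15  ] 63.42
T [0.0, 0.001, 0.758] R [-0.0, 0.0, 0.0] rows 2
  -> [ 0.6484 -0.2092  0.059 ] 63.42
T [0.0, 0.0, -0.842] R [0.0, 0.0, 0.0] rows 3
  -> [ 0.6484 -0.2092  0.16  ] 63.4
T [0.689, -0.571, -0.375] R [0.0, 0.0, -0.184] rows 3
T [0.764, -0.465, -0.375] R [0.0, 0.0, -0.185] rows 3
  -> [ 0.6  -0.    0.25] 80.01
T [0.575, -0.101, -0.208] R [0.0, 0.0, -0.111] rows 2
T [0.581, -0.051, -0.208] R [0.0, 0.0, -0.111] rows 2
  -> [0.6  0.14 0.3 ] 90.0
```

Emit:
send_rows --travel '[[0.17,0.054,0.3],[0.34,0.108,0.6],[0.505,0.161,0.914],[0.505,0.161,0.914],[0.505,0.161,0.914]]' --rot '[[0,0,0.2],[0,0,0.4],[0,0,0.59],[0,0,0.59],[0,0,0.59]]' --claw '[0.3,0.3,0.3,0.3,0.3]'

```text
time_s: 48.5
ee_pos: [0.6489, -0.2109, 0.1513]
orientation: [0.001, 0.85, 0.527, 0.0]
contact_force: [-0.3, -1.5, -0.4]
finger_gap: 0.0558
gripper_force: 0.0
```

Emit:
send_rows --travel '[[0,0,0.25],[0,0,0.5],[0,0,0.758],[0,0,0.758],[0,0,0.758],[0,0,0.758],[0,0,0.758],[0,0,0.758]]' --rot '[[0,0,0],[0,0,0],[0,0,0],[0,0,0],[0,0,0],[0,0,0],[0,0,0],[0,0,0]]' --claw '[0.3,0.3,0.3,0.3,-1,-1,-1,-1]' --newtons 80

```text
time_s: 49.5
ee_pos: [0.6498, -0.2105, 0.0613]
orientation: [0.002, 0.851, 0.525, 0.001]
contact_force: [-0.1, -0.7, 7.1]
finger_gap: 0.023
gripper_force: 79.5
```

Emit:
send_rows --travel '[[0,0,-0.2],[0,0,-0.45],[0,0,-0.65],[0,0,-0.842]]' --rot '[[0,0,0],[0,0,0],[0,0,0],[0,0,0]]' --claw '[-1,-1,-1,-1]'

```text
time_s: 50.0
ee_pos: [0.6487, -0.2099, 0.1619]
orientation: [0.001, 0.851, 0.525, 0.0]
contact_force: [0.4, -0.9, -2.3]
finger_gap: 0.0226
gripper_force: 78.7
```

Emit:
send_rows --travel '[[0.23,-0.19,-0.125],[0.46,-0.38,-0.25],[0.689,-0.571,-0.375]]' --rot '[[0,0,-0.06],[0,0,-0.12],[0,0,-0.184]]' --claw '[-1,-1,-1]'

```text
time_s: 50.38
ee_pos: [0.6237, -0.1026, 0.2061]
orientation: [-0.0, 0.81, 0.587, 0.0]
contact_force: [0.2, 0.6, -1.1]
finger_gap: 0.023
gripper_force: 78.8
```

Emit:
send_rows --travel '[[0.25,-0.155,-0.125],[0.5,-0.31,-0.25],[0.764,-0.465,-0.375]]' --rot '[[0,0,-0.06],[0,0,-0.12],[0,0,-0.185]]' --claw '[-1,-1,-1]'

```text
time_s: 50.75
ee_pos: [0.5993, 0.002, 0.251]
orientation: [0.0, 0.765, 0.644, 0.0]
contact_force: [0.9, 0.5, -1.6]
finger_gap: 0.0229
gripper_force: 78.7
```

Emit:
send_rows --travel '[[0.28,-0.05,-0.104],[0.575,-0.101,-0.208]]' --rot '[[0,0,-0.055],[0,0,-0.111]]' --claw '[-1,-1]'

```text
time_s: 51.0
ee_pos: [0.5993, 0.0719, 0.276]
orientation: [0.0, 0.736, 0.677, 0.0]
contact_force: [0.6, 0.6, -1.7]
finger_gap: 0.0231
gripper_force: 78.7
```

Emit:
send_rows --travel '[[0.29,-0.025,-0.104],[0.581,-0.051,-0.208],[0.581,-0.051,-0.208],[0.581,-0.051,-0.208],[0.581,-0.051,-0.208]]' --rot '[[0,0,-0.055],[0,0,-0.111],[0,0,-0.111],[0,0,-0.111],[0,0,-0.111]]' --claw '[-1,-1,-1,-1,-1]'

```text
time_s: 51.62
ee_pos: [0.6, 0.1385, 0.2996]
orientation: [0.0, 0.708, 0.707, -0.001]
contact_force: [0.1, -0.3, -1.6]
finger_gap: 0.023
gripper_force: 78.8
```

```bash
python3 - <<'E'
from h import *
s,p,R=st();print(s["time_s"],p,s["finger_gap"],s["contact_force"])
c=read_camera("wrist")
import pickle;pickle.dump(c,open("w12.pkl","wb"))
for k,z in {"dish_top":.13,"bin_in":.004}.items():
    print(k,[(round(e["p"],2),np.round(e["uv"]).tolist(),wat(c,e["uv"],z)[:2].round(4).tolist()) for e in landmark_of("wrist",k)[:3] if e["p"]>.2])
x0,x1,y0,y1=.52,.72,.17,.37
a=ortho(c,x0,x1,y0,y1,.13,.5);h=cv2.cvtColor(a,cv2.COLOR_BGR2HSV)
for v in(110,140,170):
    m=cv2.morphologyEx(((h[...,1]<60)&(h[...,2]>v)).astype(np.uint8),cv2.MORPH_OPEN,np.ones((5,5)))
    for k in cv2.findContours(m,0,1)[0]:
        if cv2.contourArea(k)>3000:
            (u,w),r=cv2.minEnclosingCircle(k);e=cv2.fitEllipse(k);print(v,"circ",x1-w*.0005,y1-u*.0005,r*.5,"ell",x1-e[0][1]*.0005,y1-e[0][0]*.0005,np.array(e[1])*.5)
cv2.imwrite("pics/w12.png",np.hstack([a,c["image"][:400]]))
E
```

```text
51.625 [0.60002275 0.13852013 0.29961768] 0.022976501541630723 [ 0.11107754 -0.34651292 -1.55433133]
dish_top [(0.97, [298.0, 30.0], [0.6185, 0.2828])]
bin_in [(0.59, [161.0, 40.0], [0.4507, 0.3051])]
110 circ 0.6162850112915039 0.28495682525634763 50.143775939941406 ell 0.6164276809692383 0.27756386566162106 [ 80.54244995 104.58820343]
110 circ 0.7092499999999999 0.20825 39.25084686279297 ell 0.7103166103363037 0.20356626892089844 [ 21.4761982  100.33089447]
140 circ 0.6162850112915039 0.28495682525634763 50.143775939941406 ell 0.6165513000488281 0.2775816421508789 [ 80.15267181 104.61230469]
140 circ 0.7092499999999999 0.208 39.01046371459961 ell 0.7103153095245361 0.2034244384765625 [21.49320793 99.60792542]
170 circ 0.6164901733398437 0.2848220901489258 49.958213806152344 ell 0.616962661743164 0.2776271667480469 [ 79.78288269 103.85073853]
170 circ 0.70975 0.20775 38.63455581665039 ell 0.7106240043640136 0.2033326416015625 [20.8349247  98.55908966]
```

View pics/w12.png

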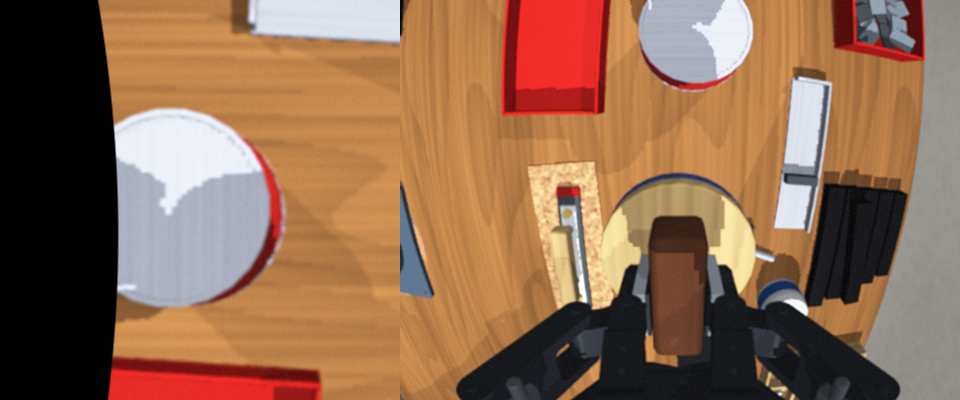

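The dish is at (695,35) in the right panel but cut off in the rectified view. I move closer and fit the circle numerically; the picture budget is now used up.

Emit:
send_rows --travel '[[0.25,-0.03,0],[0.5,-0.06,0],[0.5,-0.06,0],[0.5,-0.06,0],[0.5,-0.06,0]]' --rot '[[0,0,0],[0,0,0],[0,0,0],[0,0,0],[0,0,0]]' --claw '[-1,-1,-1,-1,-1]'

```text
time_s: 52.4
ee_pos: [0.5935, 0.1981, 0.2998]
orientation: [0.0, 0.708, 0.706, -0.0]
contact_force: [0.4, -1.6, -0.7]
finger_gap: 0.0229
gripper_force: 78.8
```

```bash
python3 - <<'E'
from h import *
s,p,R=st();print(s["time_s"],p)
c=read_camera("wrist")
import pickle;pickle.dump(c,open("w13.pkl","wb"))
for k,z in {"dish_top":.13,"bin_in":.004}.items():
    print(k,[(round(e["p"],2),np.round(e["uv"]).tolist(),wat(c,e["uv"],z)[:2].round(4).tolist()) for e in landmark_of("wrist",k)[:3] if e["p"]>.2])
x0,x1,y0,y1=.52,.72,.20,.37
a=ortho(c,x0,x1,y0,y1,.13,.5);h=cv2.cvtColor(a,cv2.COLOR_BGR2HSV)
for v in(110,140,170):
    m=cv2.morphologyEx(((h[...,1]<60)&(h[...,2]>v)).astype(np.uint8),cv2.MORPH_OPEN,np.ones((5,5)))
    for k in cv2.findContours(m,0,1)[0]:
        if cv2.contourArea(k)>6000:
            b=cv2.boundingRect(k);print(v,"box x",x1-(b[1]+b[3])*.0005,x1-b[1]*.0005,"y",y1-(b[0]+b[2])*.0005,y1-b[0]*.0005)
            (u,w),r=cv2.minEnclosingCircle(k);print("circ",x1-w*.0005,y1-u*.0005,r*.5)
t=read_camera("top");g=cv2.cvtColor(t["image"],cv2.COLOR_BGR2HSV)
m=((g[...,1]<60)&(g[...,2]>140)).astype(np.uint8);m[:, :175]=0;m[:,235:]=0;m[:170]=0;m[230:]=0
k=max(cv2.findContours(m,0,1)[0],key=cv2.contourArea);uv,r=cv2.minEnclosingCircle(k);print("top",uv,r,at(t,uv,.13))
for q in landmark_of("top","dish_top"):print(q["uv"],at(t,q["uv"],.13))
E
```

```text
52.4 [0.59347998 0.19808821 0.29977119]
dish_top [(0.71, [304.0, 97.0], [0.6175, 0.2821])]
bin_in [(0.94, [163.0, 84.0], [0.4461, 0.3048]), (0.58, [279.0, 291.0], [0.5944, -0.0002])]
110 box x 0.566 0.6659999999999999 y 0.2345 0.3345
circ 0.61625 0.28475 50.369930267333984
140 box x 0.566 0.6659999999999999 y 0.2345 0.3345
circ 0.61625 0.28475 50.369930267333984
170 box x 0.5665 0.6659999999999999 y 0.2345 0.33399999999999996
circ 0.6162750930786133 0.2844810256958008 50.15045928955078Traceback (most recent call last):
  File "<stdin>", line 17, in <module>
ValueError: max() iterable argument is empty
```

```bash
python3 - <<'E'
from h import *
plan([(.617,.283,.21,90),(.617,.283,.176,90)])
E
```

```text
T [0.701, 0.196, 0.749] R [0.0, 0.0, -0.002] rows 3
  -> [0.6169 0.2829 0.21  ] 90.01
T [0.001, 0.0, 0.283] R [0.0, 0.0, 0.0] rows 1
  -> [0.617  0.2831 0.176 ] 90.01
```

Emit:
send_rows --travel '[[0.23,0.065,0.2],[0.47,0.13,0.4],[0.701,0.196,0.6],[0.701,0.196,0.749],[0.701,0.196,0.749],[0.701,0.196,0.749],[0.701,0.196,0.749]]' --rot '[[0,0,0],[0,0,0],[0,0,0],[0,0,0],[0,0,0],[0,0,0],[0,0,0]]' --claw '[-1,-1,-1,-1,-1,-1,-1]'

```text
time_s: 53.48
ee_pos: [0.6173, 0.283, 0.2113]
orientation: [0.0, 0.708, 0.706, 0.001]
contact_force: [-0.1, -0.7, -1.8]
finger_gap: 0.023
gripper_force: 78.8
```

Emit:
send_rows --travel '[[0,0,0.06],[0,0,0.12],[0,0,0.18],[0,0,0.22],[0,0,0.26],[0,0,0.26],[0,0,0.26]]' --rot '[[0,0,0],[0,0,0],[0,0,0],[0,0,0],[0,0,0],[0,0,0],[0,0,0]]' --claw '[-1,-1,-1,-1,-1,-1,-1]'

```text
time_s: 54.35
ee_pos: [0.6165, 0.2835, 0.1791]
orientation: [0.0, 0.707, 0.707, -0.0]
contact_force: [-2.6, -1.8, 5.3]
finger_gap: 0.0231
gripper_force: 79.7
```

Emit:
send_rows --travel '[[0,0,0.03],[0,0,0.055],[0,0,0.08],[0,0,0.09],[0,0,0.09],[0,0,0.09],[0,0,0.09],[0,0,0.09]]' --rot '[[0,0,0],[0,0,0],[0,0,0],[0,0,0],[0,0,0],[0,0,0],[0,0,0],[0,0,0]]' --claw '[-1,-1,-1,-1,-1,-1,-1,-1]'

```text
time_s: 55.35
ee_pos: [0.6168, 0.2837, 0.1721]
orientation: [0.001, 0.707, 0.707, 0.001]
contact_force: [-11.0, -6.6, 33.5]
finger_gap: 0.0227
gripper_force: 83.7
```

Emit:
send_rows --travel '[[0,0,-0.05],[0,0,-0.15],[0,0,-0.3],[0,0,-0.5],[0,0,-0.5]]' --rot '[[0,0,0],[0,0,0],[0,0,0],[0,0,0],[0,0,0]]' --claw '[-1,-1,-1,-1,-1]'

```text
time_s: 55.98
ee_pos: [0.6176, 0.2844, 0.2301]
orientation: [0.0, 0.707, 0.707, 0.002]
contact_force: [0.9, 0.7, -2.2]
finger_gap: 0.0229
gripper_force: 78.8
```

```bash
python3 - <<'E'
from h import *
s,p,R=st();print(p,R.as_matrix().round(4)[:,2])
plan([jp(-.012,.20),jp(-.012,.134)])
E
```

```text
[0.61756973 0.28437616 0.23010292] [ 0.0032  0.0021 -1.    ]
T [-0.887, -0.107, 0.081] R [0.001, -0.001, 0.055] rows 3
T [-0.891, -0.068, 0.082] R [0.001, -0.001, 0.054] rows 3
T [-0.894, -0.03, 0.084] R [0.002, -0.001, 0.055] rows 3
  -> [ 0.5791 -0.035   0.2   ] 82.59
T [0.0, -0.0, 0.55] R [-0.0, 0.0, -0.0] rows 2
  -> [ 0.5791 -0.0351  0.134 ] 82.59
```

Emit:
send_rows --travel '[[-0.3,-0.036,0.03],[-0.6,-0.07,0.05],[-0.887,-0.107,0.081]]' --rot '[[0,0,0.018],[0,0,0.036],[0,0,0.055]]' --claw '[-1,-1,-1]'

```text
time_s: 56.35
ee_pos: [0.6033, 0.1758, 0.2171]
orientation: [-0.0, 0.723, 0.691, -0.001]
contact_force: [0.3, 0.4, -1.8]
finger_gap: 0.0228
gripper_force: 78.7
```

Emit:
send_rows --travel '[[-0.3,-0.023,0.03],[-0.6,-0.046,0.05],[-0.891,-0.068,0.082]]' --rot '[[0,0,0.018],[0,0,0.036],[0,0,0.054]]' --claw '[-1,-1,-1]'

```text
time_s: 56.72
ee_pos: [0.5904, 0.0694, 0.2075]
orientation: [-0.0, 0.737, 0.676, -0.0]
contact_force: [1.1, 0.0, -2.3]
finger_gap: 0.0227
gripper_force: 78.7
```

Emit:
send_rows --travel '[[-0.3,-0.01,0.03],[-0.6,-0.02,0.05],[-0.894,-0.03,0.084],[-0.894,-0.03,0.084],[-0.894,-0.03,0.084],[-0.894,-0.03,0.084]]' --rot '[[0,0,0.018],[0,0,0.036],[0,0,0.055],[0,0,0.055],[0,0,0.055],[0,0,0.055]]' --claw '[-1,-1,-1,-1,-1,-1]'

```text
time_s: 57.48
ee_pos: [0.5782, -0.0345, 0.1982]
orientation: [-0.0, 0.751, 0.661, 0.0]
contact_force: [-0.4, -0.2, -1.8]
finger_gap: 0.0227
gripper_force: 78.8
```

Emit:
send_rows --travel '[[0,0,0.15],[0,0,0.3],[0,0,0.45],[0,0,0.54],[0,0,0.56],[0,0,0.56],[0,0,0.56]]' --rot '[[0,0,0],[0,0,0],[0,0,0],[0,0,0],[0,0,0],[0,0,0],[0,0,0]]' --claw '[-1,-1,-1,-1,-1,-1,-1]'

```text
time_s: 58.35
ee_pos: [0.5785, -0.0358, 0.1317]
orientation: [0.0, 0.751, 0.66, 0.0]
contact_force: [0.0, 0.3, -1.5]
finger_gap: 0.0227
gripper_force: 78.8
```

Emit:
send_rows --travel '[[0,0,0.01],[0,0,0.02],[0,0,0.03],[0,0,0.03],[0,0,0.03],[0,0,0.03]]' --rot '[[0,0,0],[0,0,0],[0,0,0],[0,0,0],[0,0,0],[0,0,0]]' --claw '[-1,-1,-1,-1,-1,-1]'

```text
time_s: 59.1
ee_pos: [0.579, -0.0359, 0.1303]
orientation: [0.001, 0.751, 0.66, 0.001]
contact_force: [-5.6, -0.7, 24.1]
finger_gap: 0.023
gripper_force: 82.5
```

```bash
python3 - <<'E'
from h import *
plan([jp(-.012,.20),(.655,-.204,.16,70),(.655,-.204,.0625,70)],**C(jp(-.012,.128)))
E
```

```text
T [0.0, 0.0, -0.6] R [0.0, 0.0, 0.0] rows 2
  -> [ 0.5791 -0.035   0.2   ] 82.6
T [-0.658, 0.404, 0.167] R [0.0, 0.0, 0.14] rows 2
T [-0.609, 0.475, 0.166] R [0.0, 0.0, 0.14] rows 2
  -> [ 0.655 -0.204  0.16 ] 70.0
T [0.0, -0.0, 0.813] R [0.0, 0.0, 0.0] rows 2
  -> [ 0.655  -0.204   0.0625] 70.0
```

Emit:
send_rows --travel '[[0,0,-0.1],[0,0,-0.25],[0,0,-0.42],[0,0,-0.6]]' --rot '[[0,0,0],[0,0,0],[0,0,0],[0,0,0]]' --claw '[-1,-1,-1,-1]'

```text
time_s: 59.6
ee_pos: [0.5781, -0.0359, 0.2004]
orientation: [-0.0, 0.751, 0.66, -0.0]
contact_force: [0.3, -0.9, -1.4]
finger_gap: 0.0233
gripper_force: 78.8
```

Emit:
send_rows --travel '[[-0.22,0.135,0.06],[-0.44,0.27,0.11],[-0.658,0.404,0.167]]' --rot '[[0,0,0.047],[0,0,0.094],[0,0,0.14]]' --claw '[-1,-1,-1]'

```text
time_s: 59.98
ee_pos: [0.6162, -0.1234, 0.1782]
orientation: [-0.0, 0.788, 0.616, -0.001]
contact_force: [-0.5, -0.3, -0.8]
finger_gap: 0.0226
gripper_force: 78.8
```

Emit:
send_rows --travel '[[-0.2,0.16,0.06],[-0.4,0.32,0.11],[-0.609,0.475,0.166],[-0.609,0.475,0.166],[-0.609,0.475,0.166]]' --rot '[[0,0,0.047],[0,0,0.094],[0,0,0.14],[0,0,0.14],[0,0,0.14]]' --claw '[-1,-1,-1,-1,-1]'

```text
time_s: 60.6
ee_pos: [0.6535, -0.2056, 0.1583]
orientation: [-0.001, 0.82, 0.573, -0.001]
contact_force: [-0.2, 0.7, -2.5]
finger_gap: 0.0229
gripper_force: 78.9
```

Emit:
send_rows --travel '[[0,0,0.2],[0,0,0.4],[0,0,0.6],[0,0,0.75],[0,0,0.8],[0,0,0.8],[0,0,0.8]]' --rot '[[0,0,0],[0,0,0],[0,0,0],[0,0,0],[0,0,0],[0,0,0],[0,0,0]]' --claw '[-1,-1,-1,-1,-1,-1,-1]'

```text
time_s: 61.48
ee_pos: [0.6547, -0.205, 0.0646]
orientation: [0.001, 0.819, 0.573, 0.001]
contact_force: [1.0, -0.2, -0.9]
finger_gap: 0.0229
gripper_force: 78.9
```

Emit:
send_rows --travel '[[0,0,0.015],[0,0,0.026],[0,0,0.026],[0,0,0.026],[0,0,0.026],[0,0,-0.2],[0,0,-0.4],[0,0,-0.65],[0,0,-0.8]]' --rot '[[0,0,0],[0,0,0],[0,0,0],[0,0,0],[0,0,0],[0,0,0],[0,0,0],[0,0,0],[0,0,0]]' --claw '[-1,-1,-0.1,0.3,0.3,0.3,0.3,0.3,0.3]'

```text
time_s: 62.6
ee_pos: [0.6546, -0.205, 0.1611]
orientation: [0.001, 0.819, 0.573, 0.001]
contact_force: [0.6, 0.2, -0.3]
finger_gap: 0.0552
gripper_force: 0.0
```

```bash
python3 - <<'E'
from h import *
import pickle;c=pickle.load(open("w13.pkl","rb"))
x0,x1,y0,y1=.34,.56,.18,.44
a=ortho(c,x0,x1,y0,y1,.04,.5);h=cv2.cvtColor(a,cv2.COLOR_BGR2HSV)
m=((h[...,0]<10)|(h[...,0]>170))&(h[...,1]>150)&(h[...,2]>60)
m=cv2.morphologyEx(m.astype(np.uint8),cv2.MORPH_CLOSE,np.ones((15,15)))
print([tuple(map(float,q)) for q in rects(a,m,x1,y1,.5,6000)])
print("valid y max", y1-np.where(a.sum(2).sum(0)>0)[0].min()*.0005)
t=read_camera("top");g=cv2.cvtColor(t["image"],cv2.COLOR_BGR2HSV)
m=(((g[...,0]<10)|(g[...,0]>170))&(g[...,1]>150)&(g[...,2]>60)).astype(np.uint8)
for k in cv2.findContours(m,0,1)[0]:
    if cv2.contourArea(k)>1200:
        r=cv2.minAreaRect(k);print("top",r,at(t,r[0],.03)[:2])
plan([(.56,-.15,.25,82.6)])
E
```

```text
[(0.451, 0.308, 86.30000305175781, 201.6999969482422, 138.39999389648438)]
valid y max 0.434
top ((196.12353515625, 257.39410400390625), (63.04452896118164, 40.649147033691406), 4.398705005645752) [0.44795777 0.30702485]
top ((183.5, 130.5), (39.0, 39.0), 0.0) [0.87299631 0.3618402 ]
top ((136.5, 130.5), (39.0, 49.0), 90.0) [0.87133291 0.520484  ]
T [0.16, -0.901, -0.727] R [0.005, 0.0, -0.281] rows 3
  -> [ 0.56   -0.1501  0.2499] 82.62
```

Emit:
send_rows --travel '[[0.05,-0.3,-0.24],[0.1,-0.6,-0.48],[0.16,-0.901,-0.727],[0.16,-0.901,-0.727],[0.16,-0.901,-0.727],[0.16,-0.901,-0.727]]' --rot '[[0,0,-0.09],[0,0,-0.18],[0.005,0,-0.281],[0.005,0,-0.281],[0.005,0,-0.281],[0.005,0,-0.281]]' --claw '[0,0,0,0,0,0]'

```text
time_s: 63.4
ee_pos: [0.5592, -0.1504, 0.2455]
orientation: [-0.002, 0.751, 0.66, -0.002]
contact_force: [0.3, 0.2, -0.5]
finger_gap: 0.0426
gripper_force: 0.0
```

```bash
python3 - <<'E'
from h import *
s,p,R=st();print(s["time_s"],p,R.as_matrix().round(4)[:,2])
c=read_camera("wrist")
x0,x1,y0,y1=.53,.63,-.12,.04
a=ortho(c,x0,x1,y0,y1,.072,.4);h=cv2.cvtColor(a,cv2.COLOR_BGR2HSV)
for v in(195,210,222):
    for q in rects(a,(h[...,1]<50)&(h[...,2]>v),x1,y1,.4,500):
        d=np.array(q[:2])-J;t=np.radians(TJ);print(v,[float(e) for e in q],"jig x,y",round(d@[np.sin(t),-np.cos(t)],4),round(d@[np.cos(t),np.sin(t)],4))
plan([jp(-.051,.145),jp(-.051,.068)])
b=np.array([.449,.307]);yv=np.array([np.cos(np.radians(86.5)),np.sin(np.radians(86.5))])
for i,o in enumerate((.06,.02,-.02,-.06)):
    y=-.051+.024*i;q=(*(b+yv*o),);print("---",i,q)
    plan([jp(y,.15),(*q,.15,86.5),(*q,.063,86.5),(*q,.15,86.5),jp(y+.024,.15)],**C(jp(y,.068)))
E
```

```text
63.4 [ 0.55916394 -0.15039252  0.24548202] [-0.0055  0.0014 -1.    ]
195 [0.5584, -0.04, 82.5999984741211, 115.69999694824219, 18.0] jig x,y -0.0198 -0.0196
195 [0.585, -0.044, 85.4000015258789, 116.4000015258789, 36.0] jig x,y 0.0071 -0.0202
210 [0.5592, -0.0401, 81.9000015258789, 115.4000015258789, 17.299999237060547] jig x,y -0.019 -0.0196
210 [0.585, -0.044, 85.30000305175781, 116.0999984741211, 35.599998474121094] jig x,y 0.0071 -0.0202
222 [0.5612, -0.0403, 82.30000305175781, 115.30000305175781, 12.0] jig x,y -0.017 -0.0196
222 [0.585, -0.0439, 85.0999984741211, 115.5999984741211, 35.0] jig x,y 0.007 -0.0201
T [0.648, 0.045, 0.838] R [-0.007, -0.001, -0.0] rows 3
  -> [ 0.574  -0.0737  0.145 ] 82.58
T [0.0, 0.0, 0.642] R [-0.0, 0.0, -0.0] rows 2
  -> [ 0.574  -0.0737  0.068 ] 82.58
--- 0 (np.float64(0.45266291237209144), np.float64(0.366888087905312))
T [0.0, 0.0, -0.683] R [0.0, 0.0, 0.0] rows 2
  -> [ 0.574  -0.0737  0.15  ] 82.6
T [0.878, -0.369, -0.0] R [0.0, 0.0, -0.022] rows 3
T [0.884, -0.354, -0.0] R [0.0, 0.0, -0.022] rows 3
T [0.89, -0.338, -0.0] R [0.0, 0.0, -0.021] 
[... 1818 characters left out ...]
 R [0.0, 0.0, 0.029] rows 3
T [-0.759, 0.459, -0.0] R [0.0, 0.0, 0.029] rows 3
  -> [ 0.5833 -0.0023  0.15  ] 82.6
--- 3 (np.float64(0.4453370876279086), np.float64(0.24711191209468797))
T [0.0, 0.0, -0.683] R [0.0, 0.0, 0.0] rows 2
  -> [ 0.5833 -0.0023  0.15  ] 82.6
T [0.956, -0.704, -0.0] R [0.0, 0.0, -0.043] rows 3
T [0.98, -0.671, -0.0] R [0.0, 0.0, -0.044] rows 3
  -> [0.4453 0.2471 0.15  ] 86.52
T [0.0, -0.0, 0.725] R [0.0, 0.0, 0.0] rows 2
  -> [0.4453 0.2471 0.063 ] 86.52
T [0.0, -0.0, -0.725] R [0.0, 0.0, 0.0] rows 2
  -> [0.4453 0.2471 0.15  ] 86.52
T [-0.902, 0.644, -0.0] R [0.0, 0.0, 0.044] rows 3
T [-0.88, 0.674, -0.0] R [0.0, 0.0, 0.043] rows 3
  -> [0.5864 0.0215 0.15  ] 82.6
```

```bash
python3 - <<'E'
from h import *
c=read_camera("wrist")
hv=cv2.cvtColor(c["image"],cv2.COLOR_BGR2GRAY)
for x in(-.004,0,.004):
    v=[]
    for y in np.arange(-.08,.05,.003):
        q=jp(y,.072,x);u=wproj(c,q[:3]);v.append(int(hv[int(round(u[1])),int(round(u[0]))]))
    print(x,v)
y=[ -.048,-.024,0,.024]
for yy in y:
    print(yy,[int(hv[tuple(int(round(e)) for e in wproj(c,jp(yy,.072,x)[:3])[::-1])]) for x in np.arange(-.018,.0181,.002)])
E
```

```text
-0.004 [82, 79, 83, 83, 82, 80, 86, 250, 248, 248, 248, 248, 250, 249, 251, 247, 249, 247, 248, 247, 249, 249, 251, 178, 189, 186, 191, 190, 192, 195, 198, 171, 187, 187, 190, 190, 191, 192, 197, 161, 152, 152, 16, 22]
0 [81, 86, 82, 80, 83, 81, 92, 251, 248, 249, 247, 250, 250, 250, 248, 247, 248, 249, 247, 249, 249, 250, 249, 237, 248, 233, 189, 203, 199, 196, 195, 181, 206, 231, 229, 193, 194, 198, 191, 160, 154, 153, 17, 15]
0.004 [84, 81, 82, 85, 85, 84, 99, 250, 249, 248, 250, 250, 250, 248, 250, 247, 248, 248, 249, 249, 250, 249, 250, 233, 249, 248, 249, 250, 250, 248, 250, 236, 248, 248, 246, 193, 196, 189, 195, 160, 154, 151, 20, 18]
-0.048 [241, 240, 239, 237, 143, 247, 249, 247, 248, 249, 250, 249, 250, 250, 209, 245, 249, 250, 248]
-0.024 [241, 240, 238, 178, 132, 250, 248, 247, 248, 249, 250, 249, 251, 238, 165, 248, 249, 250, 248]
0 [241, 241, 186, 156, 96, 180, 192, 193, 187, 186, 235, 250, 249, 250, 204, 248, 248, 249, 249]
0.024 [240, 185, 161, 159, 90, 167, 189, 189, 188, 188, 194, 202, 200, 190, 183, 248, 248, 249, 247]
```

The blocks are still where they should be: rear end at −61 mm, centred in x. I unload from the rear.

Emit:
send_rows --travel '[[0.21,0.015,0.28],[0.43,0.03,0.56],[0.648,0.045,0.838],[0.648,0.045,0.838],[0.648,0.045,0.838]]' --rot '[[-0.007,-0.001,0],[-0.007,-0.001,0],[-0.007,-0.001,0],[-0.007,-0.001,0],[-0.007,-0.001,0]]' --claw '[0,0,0,0,0]'

```text
time_s: 64.12
ee_pos: [0.5743, -0.0741, 0.1462]
orientation: [0.001, 0.751, 0.66, 0.0]
contact_force: [0.0, -0.4, -0.6]
finger_gap: 0.0427
gripper_force: 0.0
```

```bash
python3 - <<'E'
from h import *
s,p,R=st();print(p,R.as_matrix().round(4)[:,2])
plan([jp(-.051,.068)])
E
```

```text
[ 0.57426014 -0.07405675  0.14622307] [ 1.2e-03 -9.0e-04 -1.0e+00]
T [0.003, -0.003, 0.652] R [0.002, 0.001, 0.0] rows 2
  -> [ 0.574  -0.0737  0.068 ] 82.61
```

Emit:
send_rows --travel '[[0,0,0.2],[0,0,0.4],[0,0,0.6],[0,0,0.65],[0,0,0.65],[0,0,0.65],[0,0,0.65],[0,0,0.65]]' --rot '[[0,0,0],[0,0,0],[0,0,0],[0,0,0],[0,0,0],[0,0,0],[0,0,0],[0,0,0]]' --claw '[0,0,0,0,0,-1,-1,-1]' --newtons 60

```text
time_s: 65.12
ee_pos: [0.5748, -0.0737, 0.0694]
orientation: [0.002, 0.751, 0.66, 0.001]
contact_force: [-1.0, -0.4, 7.0]
finger_gap: 0.0175
gripper_force: 58.8
```

Emit:
send_rows --travel '[[0,0,-0.15],[0,0,-0.32],[0,0,-0.5],[0,0,-0.683]]' --rot '[[0,0,0],[0,0,0],[0,0,0],[0,0,0]]' --claw '[-1,-1,-1,-1]'

```text
time_s: 65.62
ee_pos: [0.5739, -0.0734, 0.1512]
orientation: [0.001, 0.751, 0.66, 0.0]
contact_force: [-0.5, 0.3, -1.4]
finger_gap: 0.0169
gripper_force: 58.6
```

Emit:
send_rows --travel '[[0.29,-0.12,0],[0.58,-0.24,0],[0.878,-0.369,0]]' --rot '[[0,0,-0.007],[0,0,-0.014],[0,0,-0.022]]' --claw '[-1,-1,-1]'

```text
time_s: 66.0
ee_pos: [0.5433, 0.0377, 0.1505]
orientation: [0.001, 0.745, 0.667, 0.001]
contact_force: [0.2, -0.2, -1.1]
finger_gap: 0.0168
gripper_force: 58.7
```

Emit:
send_rows --travel '[[0.29,-0.12,0],[0.58,-0.24,0],[0.884,-0.354,0]]' --rot '[[0,0,-0.007],[0,0,-0.014],[0,0,-0.022]]' --claw '[-1,-1,-1]'

```text
time_s: 66.38
ee_pos: [0.5127, 0.148, 0.1504]
orientation: [0.001, 0.74, 0.673, 0.001]
contact_force: [0.7, -0.9, -1.2]
finger_gap: 0.017
gripper_force: 58.7
```

Emit:
send_rows --travel '[[0.29,-0.11,0],[0.58,-0.22,0],[0.89,-0.338,0]]' --rot '[[0,0,-0.007],[0,0,-0.014],[0,0,-0.022]]' --claw '[-1,-1,-1]'

```text
time_s: 66.75
ee_pos: [0.4825, 0.258, 0.1502]
orientation: [0.001, 0.734, 0.679, 0.001]
contact_force: [0.5, 0.4, -0.6]
finger_gap: 0.0172
gripper_force: 58.7
```

Emit:
send_rows --travel '[[0.29,-0.1,0],[0.58,-0.21,0],[0.895,-0.324,0],[0.895,-0.324,0],[0.895,-0.324,0],[0.895,-0.324,0]]' --rot '[[0,0,-0.007],[0,0,-0.014],[0,0,-0.022],[0,0,-0.022],[0,0,-0.022],[0,0,-0.022]]' --claw '[-1,-1,-1,-1,-1,-1]'

```text
time_s: 67.5
ee_pos: [0.4529, 0.3658, 0.1498]
orientation: [0.001, 0.728, 0.685, 0.0]
contact_force: [0.9, -0.5, -1.1]
finger_gap: 0.017
gripper_force: 58.7
```

```bash
python3 - <<'E'
from h import *
s,p,R=st();print(s["time_s"],p,s["finger_gap"],s["contact_force"],R.as_matrix().round(4)[:,2])
plan([(.4527,.3669,.063,86.5)])
E
```

```text
67.5 [0.45286141 0.36576724 0.14982418] 0.017015423644884845 [ 0.91820514 -0.47712426 -1.11358642] [ 0.0017 -0.0014 -1.    ]
T [0.01, -0.003, 0.724] R [0.002, 0.002, -0.0] rows 2
  -> [0.4527 0.3669 0.0629] 86.5
```

Emit:
send_rows --travel '[[0,0,0.2],[0,0,0.4],[0,0,0.6],[0,0,0.7],[0,0,0.73],[0,0,0.73],[0,0,0.73]]' --rot '[[0,0,0],[0,0,0],[0,0,0],[0,0,0],[0,0,0],[0,0,0],[0,0,0]]' --claw '[-1,-1,-1,-1,-1,-1,-1]'

```text
time_s: 68.38
ee_pos: [0.4528, 0.3674, 0.063]
orientation: [0.001, 0.728, 0.686, 0.001]
contact_force: [0.0, -0.2, -1.3]
finger_gap: 0.017
gripper_force: 58.7
```

Emit:
send_rows --travel '[[0,0,0],[0,0,0],[0,0,0],[0,0,-0.2],[0,0,-0.45],[0,0,-0.73]]' --rot '[[0,0,0],[0,0,0],[0,0,0],[0,0,0],[0,0,0],[0,0,0]]' --claw '[-0.3,0,0,0,0,0]'

```text
time_s: 69.12
ee_pos: [0.452, 0.367, 0.1505]
orientation: [0.001, 0.728, 0.686, -0.0]
contact_force: [-0.1, -0.7, -0.6]
finger_gap: 0.0426
gripper_force: 0.0
```

Emit:
send_rows --travel '[[-0.28,0.1,0],[-0.56,0.2,0],[-0.851,0.312,0]]' --rot '[[0,0,0.007],[0,0,0.014],[0,0,0.022]]' --claw '[0,0,0]'

```text
time_s: 69.5
ee_pos: [0.4838, 0.2621, 0.1501]
orientation: [0.001, 0.734, 0.68, 0.001]
contact_force: [-0.1, -0.7, 0.3]
finger_gap: 0.0429
gripper_force: 0.0
```

Emit:
send_rows --travel '[[-0.28,0.11,0],[-0.56,0.22,0],[-0.845,0.326,0]]' --rot '[[0,0,0.007],[0,0,0.014],[0,0,0.022]]' --claw '[0,0,0]'

```text
time_s: 69.88
ee_pos: [0.5151, 0.1578, 0.1501]
orientation: [0.001, 0.74, 0.673, 0.001]
contact_force: [-0.2, -0.0, 0.7]
finger_gap: 0.0428
gripper_force: 0.0
```

Emit:
send_rows --travel '[[-0.28,0.11,0],[-0.56,0.23,0],[-0.84,0.341,0]]' --rot '[[0,0,0.007],[0,0,0.014],[0,0,0.022]]' --claw '[0,0,0]'

```text
time_s: 70.25
ee_pos: [0.5464, 0.0535, 0.1502]
orientation: [0.001, 0.745, 0.667, 0.0]
contact_force: [-0.0, -0.3, -0.9]
finger_gap: 0.0425
gripper_force: 0.0
```

Emit:
send_rows --travel '[[-0.28,0.12,0],[-0.56,0.24,0],[-0.834,0.354,0],[-0.834,0.354,0],[-0.834,0.354,0],[-0.834,0.354,0]]' --rot '[[0,0,0.007],[0,0,0.014],[0,0,0.022],[0,0,0.022],[0,0,0.022],[0,0,0.022]]' --claw '[0,0,0,0,0,0]'

```text
time_s: 71.0
ee_pos: [0.577, -0.0481, 0.1503]
orientation: [0.0, 0.75, 0.661, 0.001]
contact_force: [0.4, -0.0, -0.9]
finger_gap: 0.0427
gripper_force: 0.0
```

```bash
python3 - <<'E'
from h import *
s,p,R=st();print(s["time_s"],p,s["finger_gap"],R.as_matrix().round(4)[:,2])
plan([jp(-.027,.068)])
c=read_camera("wrist");hv=cv2.cvtColor(c["image"],cv2.COLOR_BGR2GRAY)
print([int(hv[tuple(int(round(e)) for e in wproj(c,jp(y,.072,.003)[:3])[::-1])]) for y in np.arange(-.06,.045,.003)])
E
```

```text
71.0 [ 0.57700243 -0.04805838  0.15032368] 0.04270279182542304 [ 0.0015  0.     -1.    ]
T [-0.015, 0.002, 0.686] R [0.002, -0.0, 0.003] rows 2
  -> [ 0.5771 -0.0499  0.068 ] 82.61
[118, 117, 103, 88, 88, 87, 87, 88, 203, 250, 250, 250, 250, 250, 250, 249, 229, 249, 249, 247, 249, 249, 250, 247, 224, 247, 247, 246, 248, 248, 249, 245, 238, 134, 134]
```

Emit:
send_rows --travel '[[0,0,0.2],[0,0,0.4],[0,0,0.6],[0,0,0.683],[0,0,0.683],[0,0,0.683],[0,0,0.683],[0,0,0.683]]' --rot '[[0,0,0],[0,0,0],[0,0,0],[0,0,0],[0,0,0],[0,0,0],[0,0,0],[0,0,0]]' --claw '[0,0,0,0,0,-1,-1,-1]'

```text
time_s: 72.05
ee_pos: [0.5779, -0.0495, 0.0692]
orientation: [0.001, 0.751, 0.66, 0.001]
contact_force: [0.2, 0.9, 6.8]
finger_gap: 0.0165
gripper_force: 59.2
```

Emit:
send_rows --travel '[[0,0,-0.15],[0,0,-0.32],[0,0,-0.5],[0,0,-0.683]]' --rot '[[0,0,0],[0,0,0],[0,0,0],[0,0,0]]' --claw '[-1,-1,-1,-1]'

```text
time_s: 72.55
ee_pos: [0.577, -0.0496, 0.151]
orientation: [0.001, 0.751, 0.66, 0.0]
contact_force: [0.5, 0.7, -1.9]
finger_gap: 0.0169
gripper_force: 58.5
```

Emit:
send_rows --travel '[[0.25,-0.12,0],[0.5,-0.24,0],[0.744,-0.363,0]]' --rot '[[0,0,-0.007],[0,0,-0.014],[0,0,-0.022]]' --claw '[-1,-1,-1]'

```text
time_s: 72.92
ee_pos: [0.545, 0.0454, 0.1504]
orientation: [0.001, 0.745, 0.667, 0.001]
contact_force: [0.5, 0.2, -0.3]
finger_gap: 0.0173
gripper_force: 58.7
```

Emit:
send_rows --travel '[[0.25,-0.12,0],[0.5,-0.23,0],[0.751,-0.35,0]]' --rot '[[0,0,-0.007],[0,0,-0.014],[0,0,-0.022]]' --claw '[-1,-1,-1]'

```text
time_s: 73.3
ee_pos: [0.5133, 0.1397, 0.1502]
orientation: [0.001, 0.74, 0.673, 0.0]
contact_force: [0.3, -0.3, -1.0]
finger_gap: 0.017
gripper_force: 58.7
```

Emit:
send_rows --travel '[[0.25,-0.11,0],[0.5,-0.22,0],[0.757,-0.338,0]]' --rot '[[0,0,-0.007],[0,0,-0.014],[0,0,-0.022]]' --claw '[-1,-1,-1]'

```text
time_s: 73.68
ee_pos: [0.4815, 0.2339, 0.1501]
orientation: [0.001, 0.734, 0.679, 0.0]
contact_force: [0.1, 0.3, -0.7]
finger_gap: 0.0171
gripper_force: 58.7
```

Emit:
send_rows --travel '[[0.25,-0.11,0],[0.5,-0.22,0],[0.762,-0.325,0],[0.762,-0.325,0],[0.762,-0.325,0],[0.762,-0.325,0]]' --rot '[[0,0,-0.007],[0,0,-0.014],[0,0,-0.022],[0,0,-0.022],[0,0,-0.022],[0,0,-0.022]]' --claw '[-1,-1,-1,-1,-1,-1]'

```text
time_s: 74.42
ee_pos: [0.4505, 0.326, 0.1498]
orientation: [0.001, 0.728, 0.685, 0.0]
contact_force: [0.4, -0.1, -1.0]
finger_gap: 0.0169
gripper_force: 58.6
```

Emit:
send_rows --travel '[[0,0,0.2],[0,0,0.4],[0,0,0.6],[0,0,0.7],[0,0,0.73],[0,0,0.73],[0,0,0.73]]' --rot '[[0,0,0],[0,0,0],[0,0,0],[0,0,0],[0,0,0],[0,0,0],[0,0,0]]' --claw '[-1,-1,-1,-1,-1,-1,-1]'

```text
time_s: 75.3
ee_pos: [0.4505, 0.3275, 0.063]
orientation: [0.001, 0.728, 0.686, 0.001]
contact_force: [-0.4, -0.1, -1.5]
finger_gap: 0.0171
gripper_force: 58.6
```

Emit:
send_rows --travel '[[0,0,0],[0,0,0],[0,0,0],[0,0,-0.2],[0,0,-0.45],[0,0,-0.73]]' --rot '[[0,0,0],[0,0,0],[0,0,0],[0,0,0],[0,0,0],[0,0,0]]' --claw '[-0.3,0,0,0,0,0]'

```text
time_s: 76.05
ee_pos: [0.4497, 0.3271, 0.1505]
orientation: [0.001, 0.728, 0.686, -0.0]
contact_force: [0.3, 0.1, 0.9]
finger_gap: 0.0429
gripper_force: 0.0
```

```bash
python3 - <<'E'
from h import *
s,p,R=st();print(s["time_s"],p,s["finger_gap"],R.as_matrix().round(4)[:,2])
plan([jp(-.003,.15)])
c=read_camera("wrist")
a=ortho(c,.38,.52,.23,.41,.064,.5);h=cv2.cvtColor(a,cv2.COLOR_BGR2HSV)
print([tuple(map(float,q)) for q in rects(a,(h[...,1]<60)&(h[...,2]>170),.52,.41,.5,300)])
E
```

```text
76.05 [0.44971043 0.32709903 0.15051351] 0.04292576561348223 [ 9.e-04 -1.e-03 -1.e+00]
T [-0.958, 0.42, 0.003] R [0.0, 0.0, 0.03] rows 3
T [-0.948, 0.442, 0.003] R [0.001, 0.001, 0.029] rows 3
T [-0.937, 0.464, 0.001] R [0.0, 0.0, 0.03] rows 3
  -> [ 0.5802 -0.0261  0.15  ] 82.6
[(0.4507, 0.3303, 86.9000015258789, 25.100000381469727, 18.299999237060547), (0.4534, 0.3695, 85.9000015258789, 25.5, 18.5)]
```

Both blocks are standing in the bin. Now the third and fourth.

Emit:
send_rows --travel '[[-0.32,0.14,0],[-0.64,0.28,0],[-0.957,0.42,0]]' --rot '[[0,0,0.01],[0,0,0.02],[0,0,0.029]]' --claw '[0,0,0]'

```text
time_s: 76.47
ee_pos: [0.4938, 0.2085, 0.15]
orientation: [0.001, 0.736, 0.677, 0.001]
contact_force: [0.6, -0.4, 0.5]
finger_gap: 0.0428
gripper_force: 0.0
```

Emit:
send_rows --travel '[[-0.32,0.15,0],[-0.63,0.3,0],[-0.947,0.442,0]]' --rot '[[0,0,0.01],[0,0,0.02],[0,0,0.029]]' --claw '[0,0,0]'

```text
time_s: 76.85
ee_pos: [0.5374, 0.0908, 0.1501]
orientation: [0.001, 0.743, 0.669, 0.001]
contact_force: [0.5, 0.7, -0.1]
finger_gap: 0.0427
gripper_force: 0.0
```

Emit:
send_rows --travel '[[-0.31,0.15,0],[-0.62,0.31,0],[-0.937,0.463,0],[-0.937,0.463,0],[-0.937,0.463,0],[-0.937,0.463,0]]' --rot '[[0,0,0.01],[0,0,0.02],[0,0,0.029],[0,0,0.029],[0,0,0.029],[0,0,0.029]]' --claw '[0,0,0,0,0,0]'

```text
time_s: 77.6
ee_pos: [0.5802, -0.0241, 0.1503]
orientation: [0.0, 0.75, 0.661, 0.001]
contact_force: [1.4, -0.6, -0.3]
finger_gap: 0.0428
gripper_force: 0.0
```

Emit:
send_rows --travel '[[0,0,0.2],[0,0,0.4],[0,0,0.6],[0,0,0.683],[0,0,0.683],[0,0,0.683],[0,0,0.683],[0,0,0.683]]' --rot '[[0,0,0],[0,0,0],[0,0,0],[0,0,0],[0,0,0],[0,0,0],[0,0,0],[0,0,0]]' --claw '[0,0,0,0,0,-1,-1,-1]'

```text
time_s: 78.6
ee_pos: [0.5812, -0.0255, 0.0693]
orientation: [0.001, 0.751, 0.661, 0.001]
contact_force: [-1.0, -0.2, 6.8]
finger_gap: 0.0169
gripper_force: 59.2
```

Emit:
send_rows --travel '[[0,0,-0.15],[0,0,-0.32],[0,0,-0.5],[0,0,-0.683]]' --rot '[[0,0,0],[0,0,0],[0,0,0],[0,0,0]]' --claw '[-1,-1,-1,-1]'

```text
time_s: 79.1
ee_pos: [0.5804, -0.0257, 0.152]
orientation: [0.001, 0.751, 0.661, 0.001]
contact_force: [0.5, 0.8, -0.7]
finger_gap: 0.0169
gripper_force: 58.6
```

Emit:
send_rows --travel '[[0.27,-0.16,0],[0.54,-0.32,0],[0.815,-0.477,0]]' --rot '[[0,0,-0.01],[0,0,-0.02],[0,0,-0.029]]' --claw '[-1,-1,-1]'

```text
time_s: 79.47
ee_pos: [0.5357, 0.0794, 0.1513]
orientation: [0.001, 0.743, 0.669, 0.001]
contact_force: [-0.1, 0.1, -0.8]
finger_gap: 0.0172
gripper_force: 58.7
```

Emit:
send_rows --travel '[[0.27,-0.15,0],[0.55,-0.3,0],[0.826,-0.458,0]]' --rot '[[0,0,-0.01],[0,0,-0.02],[0,0,-0.029]]' --claw '[-1,-1,-1]'

```text
time_s: 79.85
ee_pos: [0.4915, 0.1841, 0.1512]
orientation: [0.001, 0.736, 0.677, 0.001]
contact_force: [-0.1, 0.2, -1.6]
finger_gap: 0.0172
gripper_force: 58.7
```

Emit:
send_rows --travel '[[0.28,-0.15,0],[0.56,-0.29,0],[0.836,-0.439,0],[0.836,-0.439,0],[0.836,-0.439,0],[0.836,-0.439,0]]' --rot '[[0,0,-0.01],[0,0,-0.02],[0,0,-0.029],[0,0,-0.029],[0,0,-0.029],[0,0,-0.029]]' --claw '[-1,-1,-1,-1,-1,-1]'

```text
time_s: 80.6
ee_pos: [0.4482, 0.2861, 0.1502]
orientation: [0.001, 0.728, 0.685, 0.0]
contact_force: [-0.1, 0.3, -1.4]
finger_gap: 0.017
gripper_force: 58.7
```

Emit:
send_rows --travel '[[0,0,0.2],[0,0,0.4],[0,0,0.6],[0,0,0.7],[0,0,0.73],[0,0,0.73],[0,0,0.73]]' --rot '[[0,0,0],[0,0,0],[0,0,0],[0,0,0],[0,0,0],[0,0,0],[0,0,0]]' --claw '[-1,-1,-1,-1,-1,-1,-1]'

```text
time_s: 81.47
ee_pos: [0.4481, 0.2875, 0.063]
orientation: [0.001, 0.728, 0.686, 0.001]
contact_force: [0.4, 0.8, -1.7]
finger_gap: 0.0167
gripper_force: 58.7
```

Emit:
send_rows --travel '[[0,0,0],[0,0,0],[0,0,0],[0,0,-0.2],[0,0,-0.45],[0,0,-0.73]]' --rot '[[0,0,0],[0,0,0],[0,0,0],[0,0,0],[0,0,0],[0,0,0]]' --claw '[-0.3,0,0,0,0,0]'

```text
time_s: 82.22
ee_pos: [0.4473, 0.2872, 0.1506]
orientation: [0.001, 0.728, 0.686, -0.0]
contact_force: [0.4, -0.7, -0.4]
finger_gap: 0.0428
gripper_force: 0.0
```

Emit:
send_rows --travel '[[-0.26,0.14,0],[-0.52,0.28,0],[-0.779,0.425,0]]' --rot '[[0,0,0.01],[0,0,0.02],[0,0,0.029]]' --claw '[0,0,0]'

```text
time_s: 82.6
ee_pos: [0.4933, 0.19, 0.1502]
orientation: [0.001, 0.736, 0.677, 0.0]
contact_force: [1.4, -0.2, -0.4]
finger_gap: 0.043
gripper_force: 0.0
```

Emit:
send_rows --travel '[[-0.26,0.15,0],[-0.52,0.3,0],[-0.77,0.442,0]]' --rot '[[0,0,0.01],[0,0,0.02],[0,0,0.029]]' --claw '[0,0,0]'

```text
time_s: 82.98
ee_pos: [0.5387, 0.0933, 0.1501]
orientation: [0.001, 0.743, 0.669, 0.0]
contact_force: [0.1, 0.6, -0.1]
finger_gap: 0.0429
gripper_force: 0.0
```

Emit:
send_rows --travel '[[-0.25,0.15,0],[-0.5,0.3,0],[-0.759,0.459,0],[-0.759,0.459,0],[-0.759,0.459,0],[-0.759,0.459,0]]' --rot '[[0,0,0.01],[0,0,0.02],[0,0,0.029],[0,0,0.029],[0,0,0.029],[0,0,0.029]]' --claw '[0,0,0,0,0,0]'

```text
time_s: 83.72
ee_pos: [0.5831, -0.0005, 0.1503]
orientation: [0.0, 0.75, 0.661, 0.001]
contact_force: [0.0, 0.3, -0.7]
finger_gap: 0.0424
gripper_force: 0.0
```

```bash
python3 - <<'E'
from h import *
s,p,R=st();print(s["time_s"],p,s["finger_gap"],R.as_matrix().round(4)[:,2])
plan([jp(.021,.068)])
E
```

```text
83.725 [ 5.83111234e-01 -4.53329224e-04  1.50281480e-01] 0.0424439368078869 [ 0.0014  0.     -1.    ]
T [-0.015, 0.003, 0.686] R [0.002, -0.0, 0.004] rows 2
  -> [ 0.5834 -0.0023  0.068 ] 82.61
```

Emit:
send_rows --travel '[[0,0,0.2],[0,0,0.4],[0,0,0.6],[0,0,0.683],[0,0,0.683],[0,0,0.683],[0,0,0.683],[0,0,0.683]]' --rot '[[0,0,0],[0,0,0],[0,0,0],[0,0,0],[0,0,0],[0,0,0],[0,0,0],[0,0,0]]' --claw '[0,0,0,0,0,-1,-1,-1]'

```text
time_s: 84.72
ee_pos: [0.5843, -0.0017, 0.0693]
orientation: [0.001, 0.751, 0.66, 0.001]
contact_force: [-0.2, 0.9, 6.2]
finger_gap: 0.017
gripper_force: 59.3
```

Emit:
send_rows --travel '[[0,0,-0.15],[0,0,-0.32],[0,0,-0.5],[0,0,-0.683],[0,0,-0.683]]' --rot '[[0,0,0],[0,0,0],[0,0,0],[0,0,0],[0,0,0]]' --claw '[-1,-1,-1,-1,-1]'

```text
time_s: 85.35
ee_pos: [0.5845, -0.0018, 0.1526]
orientation: [0.002, 0.751, 0.66, 0.002]
contact_force: [-0.7, -0.8, -1.6]
finger_gap: 0.0168
gripper_force: 58.6
```

Emit:
send_rows --travel '[[0.24,-0.18,0],[0.48,-0.35,0],[0.72,-0.53,0],[0.956,-0.704,0]]' --rot '[[0,0,-0.01],[0,0,-0.02],[0,0,-0.03],[0,0,-0.043]]' --claw '[-1,-1,-1,-1]'

```text
time_s: 85.85
ee_pos: [0.5133, 0.1235, 0.1497]
orientation: [0.001, 0.739, 0.673, 0.0]
contact_force: [0.5, 0.5, -0.9]
finger_gap: 0.0169
gripper_force: 58.7
```

Emit:
send_rows --travel '[[0.25,-0.17,0],[0.49,-0.34,0],[0.74,-0.5,0],[0.98,-0.671,0],[0.98,-0.671,0],[0.98,-0.671,0],[0.98,-0.671,0]]' --rot '[[0,0,-0.01],[0,0,-0.02],[0,0,-0.03],[0,0,-0.044],[0,0,-0.044],[0,0,-0.044],[0,0,-0.044]]' --claw '[-1,-1,-1,-1,-1,-1,-1]'

```text
time_s: 86.72
ee_pos: [0.4457, 0.2461, 0.1497]
orientation: [0.001, 0.728, 0.685, 0.0]
contact_force: [0.1, -0.4, -1.5]
finger_gap: 0.0167
gripper_force: 58.7
```

Emit:
send_rows --travel '[[0,0,0.2],[0,0,0.4],[0,0,0.6],[0,0,0.7],[0,0,0.73],[0,0,0.73],[0,0,0.73]]' --rot '[[0,0,0],[0,0,0],[0,0,0],[0,0,0],[0,0,0],[0,0,0],[0,0,0]]' --claw '[-1,-1,-1,-1,-1,-1,-1]'

```text
time_s: 87.6
ee_pos: [0.4457, 0.2475, 0.063]
orientation: [0.001, 0.728, 0.686, 0.001]
contact_force: [-0.1, -0.3, -0.8]
finger_gap: 0.0167
gripper_force: 58.7
```

Emit:
send_rows --travel '[[0,0,0],[0,0,0],[0,0,0],[0,0,-0.2],[0,0,-0.45],[0,0,-0.73]]' --rot '[[0,0,0],[0,0,0],[0,0,0],[0,0,0],[0,0,0],[0,0,0]]' --claw '[-0.3,0,0,0,0,0]'

```text
time_s: 88.35
ee_pos: [0.4449, 0.2472, 0.1506]
orientation: [0.001, 0.728, 0.686, -0.0]
contact_force: [0.6, -0.7, 0.2]
finger_gap: 0.0429
gripper_force: 0.0
```

Emit:
send_rows --travel '[[-0.2,0.1,-0.25],[-0.4,0.2,-0.5],[-0.6,0.3,-0.75],[-0.6,0.3,-0.75],[-0.6,0.3,-0.75]]' --rot '[[0,0,0],[0,0,0],[0,0,0],[0,0,0],[0,0,0]]' --claw '[0,0,0,0,0]'

```text
time_s: 88.98
ee_pos: [0.4762, 0.1737, 0.2395]
orientation: [0.001, 0.728, 0.686, 0.0]
contact_force: [0.1, 1.3, 0.3]
finger_gap: 0.0426
gripper_force: 0.0
```

```bash
python3 - <<'E'
from h import *
s,p,R=st();print(s["time_s"],p,s["finger_gap"])
c=read_camera("wrist")
a=ortho(c,.37,.53,.20,.42,.064,.5);h=cv2.cvtColor(a,cv2.COLOR_BGR2HSV)
print("bin",[tuple(map(float,q)) for q in rects(a,(h[...,1]<60)&(h[...,2]>150),.53,.42,.5,300)])
print("file_w",[(round(e["p"],2),wat(c,e["uv"],.05)[:2].round(4).tolist()) for e in landmark_of("wrist","file_grip")[:2]])
t=read_camera("top")
for k,z in {"file_grip":.05,"file_face":.003,"pad_grip":.052,"pad_face":.003,"ink_tin":0,"stick":0,"quoin_key":0,"wood_type":0,"reglet":0,"brush":0}.items():
    print(k,[(round(e["p"],2),at(t,e["uv"],z)[:2].round(4).tolist()) for e in landmark_of("top",k)[:2]])
E
```

```text
88.975 [0.4761684  0.17372776 0.23949386] 0.042635467168441785
bin [(0.4467, 0.2499, 86.4000015258789, 25.0, 19.200000762939453), (0.4493, 0.2895, 86.80000305175781, 25.299999237060547, 18.700000762939453), (0.4514, 0.3281, 86.5999984741211, 27.799999237060547, 18.700000762939453)]
file_w [(0.56, [0.4455, 0.0099]), (0.51, [0.4523, 0.3254])]
file_grip [(0.68, [0.4452, 0.0142])]
file_face [(0.92, [0.4509, 0.0043])]
pad_grip [(0.65, [0.6341, 0.2877]), (0.6, [0.6435, -0.207])]
pad_face [(0.76, [0.6547, -0.2024])]
ink_tin [(0.84, [0.7734, -0.0772]), (0.58, [0.5901, -0.032])]
stick [(0.83, [0.7651, 0.1475])]
quoin_key [(0.53, [0.6939, 0.0214])]
wood_type [(0.8, [0.4555, 0.4616])]
reglet [(0.64, [0.4474, -0.462])]
brush [(0.79, [0.6394, 0.4689])]
```

```bash
python3 -c "
from rig import *
print(sign_off())"
```

```text
the job is handed in; nothing more can be done
None
```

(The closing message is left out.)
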